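# Load the top tray into the laser engraver, focus and start

## Robot

A 6-joint arm with a two-finger parallel gripper is mounted at the origin on the work surface. World frame = base frame: x ahead of the robot, y to its left, z up, the work surface at z = 0. Lengths are in m, angles in rad, forces in N, time in s.
With the tool pointing down it reaches from about 0.225 to 0.875 m from the base axis. Payload 3.4 kg.
Tool frame: the origin (TCP) lies at the very end of the fingers, on their centre line; the grasp point (between the pads) lies manip.grip_point_offset behind it (manip.grip_point_offset is the distance from the TCP to the grasp point, in m); z points along the fingers, y is the line along which they close (so a half turn about z gives the same grasp; the last joint's range is limited). The gripper opens to 85 mm and grips with 20 to 120 N. Pads are 22 mm wide; open, the fingers measure 114 mm over their backs; the gripper's body (76 mm by 85 mm) begins 54 mm behind the grasp point. The pads swing forward as they close: fully open they stand 13 mm farther back than shut.
Start: joints at [1.065, 0.276, 1.505, -0, 1.361, -0.121], TCP at [0.216, 0.533, 0.231] pointing down, gripper open.
Joint ranges: [-2.89, 2.89], [-0.75, 2.08], [0.22, 2.7], [-1.18, 4.32], [0.11, 2.71], [-2.7, 2.7]. Speed limits (rad/s): [2.57, 2.57, 3.14, 3.14, 3.14, 3.14].

## Interface

Orientations are given as a unit quaternion [w, x, y, z].
In Python, from rig import manip gives the robot as it stands.
- The arm moves only by the shell command python3 -m pendant 'ROWS' [FORCE]. ROWS is JSON, a list of rows, each an object of numbers: "jaw": the opening, from -1 (shut) to 1 (fully open); "tx", "ty", "tz": the shift along the world's x, y, z in cm; "ax", "ay", "az": the turn, a rotation vector about the world's x, y, z in degrees. In form: [{"jaw": .., "tx": .., "ty": .., "tz": .., "ax": .., "ay": .., "az": ..}, ...]. A call has 1 to 10 rows; each row is the pose to reach, as a shift and turn from the pose commanded when the call began; what a row does not reach only later rows make up. A row lasts 1/8 s, in which the tool goes at most 62.5 mm and 10.7 degrees, less where a joint would pass 70% of its speed; a pose out of reach is approached as far as the arm can. A call with a gripper value outside its range is refused whole. The fingers move at their own pace and stop on an object; FORCE is the grip in N (left out, the last holds). Time passes only in rows, so rows that repeat a pose let the fingers close. It gives the time, the measured TCP pose, the force, the opening and the grip force at its end, in the units of the state.
- manip.get_state(): the state, without advancing time (a new reading comes with each control period).
- manip.get_image(name): name is "scene" or "top"; returns a dict with "pixels" (384x512x3 uint8, blue, green, red), "depth" (384x512 float32, m along the optical axis (not along the pixel's ray), 0 where there is no reading), "fx", "fy", "cx", "cy" (pixels), "pose" (4x4, takes a point from camera to world coordinates). Camera axes: x right, y down, z forward; pixel columns grow to the right and rows downward; lengths in m; the calibration is good to about 2 mm. A picture is of the moment at which its call begins.
- manip.sign_off(): hands the job in; it is judged then, once.
The state is a dict: "clock": time; "qpos": joint angles; "qd": joint speeds; "effort": joint torques, N m; "position": TCP position; "ee_rot": TCP orientation; "contact_force": force on the tool from outside, world axes, zero at the start; "moment": the same for the moment, N m; "width": finger opening in m; "gripper_force": force on a finger pad.
Only numpy, scipy, OpenCV 4.12 (cv2) and the standard library are available. Lean on these libraries where they do the work, as an engineer would, in place of code of your own. Each camera call takes 0.05 s, during which the arm holds its last target. There are 200 camera calls.

## Task

Lift the top wooden tray off the nested pile without shifting the others and stand it upright on the engraver's bed under the lens, centred on and square with the scribed square, and let go of it. Then turn the focus knob clockwise until its white pointer line meets the white index line on the ring around it, and finally press the start button fully down and let go. Leave the mug, the jar and the spray can where they are.

Things in the scene. Friction and masses are not known exactly. Their poses are not given: they have to be found in the camera images.
- tray_top: Top one of three like nested wooden valet trays, 153 x 153 and 74 high, 0.15 to 0.31 kg. Origin: centre of the feet's underside; z up, x and y square to its sides. Floor's top at 33. Four flat walls, 9 thick, 95 to 145 wide, lean out 35 deg from vertical; the middle of each top edge is 73 from the z axis, 71 above the origin. Held at 60 N by one wall, tool along its slope, it stays level.
- tray_middle: The same tray, second in the pile. Each tray stands with its four stub feet (20 across, 24 high) on the floor of the one below, 33 higher: its wall's top edge stands 33 straight above the lower one's (27 along the slope), and the gap between neighbouring walls is 10.
- tray_bottom: The same tray, lowest in the pile, standing on the bench; same origin.
- engraver: Laser marking machine, fixed. Origin: on the bench under the bed centre; x from its open front to its column, y to its control side. Black base 44 high, x -180 to 200, y -95 to 170; bed plate 200 x 170, top at 50. Column at x 140 to 190, 450 high. Above the bed the head, x -55 to 140, y -55 to 55, z 260 to 345; its lens, 54 across over the bed centre, reaches down to z 239.
- bed_center (a point): Centre of the scribed 150 mm square on the top of the bed plate, straight below the lens; axes as the engraver's. An upright gripper at the front wall of a tray here would hit the head; tilted 35 deg, with its body towards the front (-x), it clears the head.
- focus_knob: Focus knob at engraver x -60, y 125: disc 60 across with a straight grip bar on top, 60 long, 16 wide, 16 to 46 above the origin (on the axis, 44 above the bench). x axis: along the bar to the end with the white pointer line; z up. Turns clockwise from above, 2.4 rad from stop to stop, 0.05 N m friction, stays where left; has to turn 0.75 to 1.5 rad clockwise.
- knob_grip (a point): On the knob's axis, 34 above the knob's origin: the height at which to grip the bar; axes as the knob's.
- index_ring: Fixed dark steel bezel ring round the knob, outer diameter 88, inner 66, 6 high, with one raised white index line at its +x side. Origin: on the knob's axis, 44 above the bench; its x axis points to the index line. The pointer is on the index when the x axes of knob and ring agree.
- start_button_top (a point): Centre of the top of the round metal start button, diameter 52, on the base at engraver x -143, y 125; travels 7 straight down against a spring (5 N when fully down) and springs back.
- mug: White mug, diameter 80, 95 high, standing in front of the pile (robot's side). Origin: centre of its underside.
- jar: Amber jar with lid, diameter 76, 100 high, standing beside the pile. Origin: centre of its underside.
- spray_can: Bare metal can, diameter 60, 160 high, beside the engraver on the side away from the controls. Origin: centre of its underside.
- start_button (a joint): Travel of the start button: 0 released, 0.007 m fully down; above 0.005 it counts as pressed.
Not all that is in view belongs to the job. Leave any green look-alike of the tray_top alone.

How it is judged:
By the outcome, as a careful person would: the job done as asked, in the order asked, and still so for the second after the job is handed in, with the robot touching nothing.
It also fails if it takes over 72 s, if anything falls off the work surface, if the arm or the gripper's body presses on something with over 40 N, if the wrist force passes 120 N, or if a joint passes its speed limit or range.

## Working session

There is one attempt and no reset: what is moved stays moved. The work goes in short steps, Python scripts to look and compute and a shell command to move; the robot and the scene stay as the last step left them, time stands still between calls to the robot, and variables do not carry over. Pictures are saved under pics/ and viewed, at most 10 in all, crops included, and the job is handed in when it is done.

```bash
ls; mkdir -p pics; python3 - <<'E'
from rig import manip
import cv2,numpy as np
for n in("scene","top"):
    d=manip.get_image(n); cv2.imwrite(f"pics/{n}0.png",d["pixels"]); np.savez(f"{n}0.npz",**d)
    print(n,d["fx"],d["cx"],d["cy"],np.round(d["pose"],3).tolist())
print(manip.get_state(),manip.grip_point_offset)
E
```

```text
pics
scene 397.9678350114157 262.4279102220773 183.88457832965872 [[0.873, -0.428, 0.233, 0.245], [-0.487, -0.772, 0.409, -0.419], [0.005, -0.471, -0.882, 1.056], [0.0, 0.0, 0.0, 1.0]]
top 452.16192623594156 251.91246705505247 193.24993819679494 [[0.021, -0.986, 0.163, 0.306], [-0.999, -0.025, -0.022, 0.064], [0.025, -0.163, -0.986, 1.372], [0.0, 0.0, 0.0, 1.0]]
{'clock': 0.1, 'qpos': array([ 1.06499935e+00,  2.76508552e-01,  1.50601271e+00,  2.69801075e-05,
        1.36069519e+00, -1.21008045e-01]), 'qd': array([-1.15633706e-03,  7.44193726e-05, -3.67404420e-03,  2.98985176e-04,
        1.42259380e-03,  2.55162906e-03]), 'effort': array([ 3.23754524e-03, -4.17697442e+01, -2.46406996e+01, -2.61829346e-04,
        5.75316459e-03,  2.63322880e-05]), 'position': array([0.21560364, 0.53253804, 0.23053698]), 'ee_rot': array([-2.62855939e-04,  1.91212436e-01,  9.81548341e-01, -7.68288333e-04]), 'contact_force': array([-0.14446141, -0.59639411,  0.20637877]), 'moment': array([-0.00582366, -0.0418725 ,  0.03352161]), 'gripper_force': 0.0, 'width': 0.08542106659127428} 0.0187
```

View pics/scene0.png

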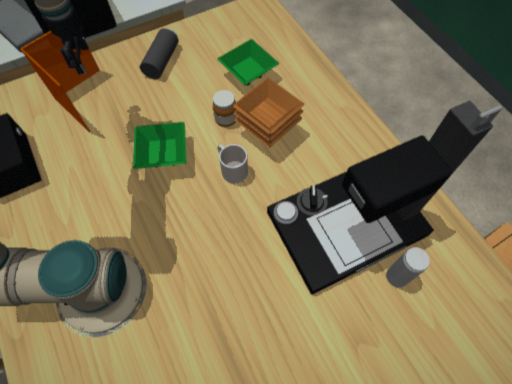

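View pics/top0.png

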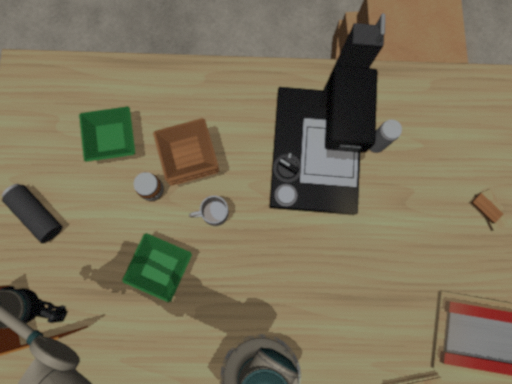

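Candidates: the brown nested pile at top (187,152) / scene (270,110). Look-alikes are the green trays at top (108,134) and (157,267), and the orange bin at scene (60,65). I choose the brown pile and will check it in a close crop.

```bash
cat > h.py <<'E'
import numpy as np,cv2
def cloud(d):
    z=d["depth"]; v,u=np.mgrid[:z.shape[0],:z.shape[1]]
    c=np.stack([(u-d["cx"])/d["fx"]*z,(v-d["cy"])/d["fy"]*z,z],-1)
    T=np.asarray(d["pose"]); w=c@T[:3,:3].T+T[:3,3]; w[z==0]=np.nan; return w
def rect(p):
    (c,s,a)=cv2.minAreaRect((p*1000).astype(np.float32)); return np.round(c,1),np.round(s,1),round(a,2)
def pix(d,p):
    T=np.asarray(d["pose"]); c=(np.atleast_2d(p)-T[:3,3])@T[:3,:3]
    return np.c_[c[:,0]/c[:,2]*d["fx"]+d["cx"],c[:,1]/c[:,2]*d["fy"]+d["cy"]]
E
python3 - <<'E'
from h import *
S={n:dict(np.load(n+"0.npz")) for n in("scene","top")}
W={n:cloud(S[n]) for n in S}
for n,(u,v) in [("top",(187,152)),("top",(318,150)),("top",(286,166)),("top",(285,195)),("top",(148,184)),("top",(214,210)),("top",(390,130)),("scene",(270,110)),("scene",(287,211)),("scene",(313,200)),("scene",(350,235))]:
    print(n,u,v,np.round(W[n][v,u],3))
a=S["top"]["pixels"][75:240,120:380]; b=S["scene"]["pixels"][70:290,200:440]
b2=cv2.resize(b,None,fx=2.2,fy=2.2,interpolation=cv2.INTER_CUBIC)
cv2.imwrite("pics/pile.png",cv2.resize(a,None,fx=3,fy=3,interpolation=cv2.INTER_CUBIC)); cv2.imwrite("pics/sc2.png",b2)
for n in S:
    w=W[n]; im=S[n]["pixels"].astype(int)
    brown=(im[...,2]>im[...,0]*1.3)&(im[...,2]>im[...,1]*1.1)
    c=W["top"][152,187]
    m=(np.hypot(w[...,0]-c[0],w[...,1]-c[1])<.15)&brown&(w[...,2]>.02)
    print(n,"z hist",np.histogram(w[m][:,2],bins=np.arange(.02,.16,.01)))
    for lo,hi in((.127,.145),(.132,.142)):
        k=m&(w[...,2]>lo)&(w[...,2]<hi); print(k.sum(),rect(w[k][:,:2]))
    e=W["top"][150,318]
    k=(np.hypot(w[...,0]-e[0],w[...,1]-e[1])<.3)&(w[...,2]>.036)&(w[...,2]<.06)&(im.max(-1)<70); print("base",k.sum(),rect(w[k][:,:2]))
    k=(np.hypot(w[...,0]-e[0],w[...,1]-e[1])<.15)&(w[...,2]>.04)&(w[...,2]<.06)&(im.min(-1)>90); print("bed",k.sum(),rect(w[k][:,:2]))
E
```

```text
top 187 152 [0.633 0.226 0.098]
top 318 150 [ 0.662 -0.162  0.052]
top 286 166 [ 0.601 -0.062  0.087]
top 285 195 [ 0.519 -0.062  0.068]
top 148 184 [0.536 0.332 0.099]
top 214 210 [0.478 0.148 0.004]
top 390 130 [ 0.696 -0.346  0.16 ]
scene 270 110 [0.642 0.236 0.099]
scene 287 211 [ 0.524 -0.066  0.068]
scene 313 200 [ 0.595 -0.081  0.092]
scene 350 235 [ 0.64  -0.202  0.051]
scene z hist (array([  2,   7,  16,  49, 134, 319,  59, 240, 913, 271, 307, 584, 198,
         0]), array([0.02, 0.03, 0.04, 0.05, 0.06, 0.07, 0.08, 0.09, 0.1 , 0.11, 0.12,
       0.13, 0.14, 0.15, 0.16]))
883 (array([632.2, 231.6]), array([154.7, 155.3]), 17.51)
657 (array([632.2, 231.6]), array([154.7, 155.3]), 17.51)
base 4479 (array([ 668.7, -184.6]), array([313.5, 380.9]), 87.06)
bed 3761 (array([ 645.1, -158.2]), array([207.5, 275.9]), 8.06)
top z hist (array([  3,   1,   5,  10,  80,  92,   3, 679, 591, 365, 449, 836,  74,
         0]), array([0.02, 0.03, 0.04, 0.05, 0.06, 0.07, 0.08, 0.09, 0.1 , 0.11, 0.12,
       0.13, 0.14, 0.15, 0.16]))
1064 (array([631.9, 228.9]), array([154.2, 152.4]), 17.48)
783 (array([631.5, 228.7]), array([153.2, 152.3]), 17.47)
base 4780 (array([ 666.3, -193.6]), array([331.8, 379. ]), 86.64)
bed 2611 (array([ 640. , -179.1]), array([215.3, 242. ]), 83.23)
```

View pics/pile.png

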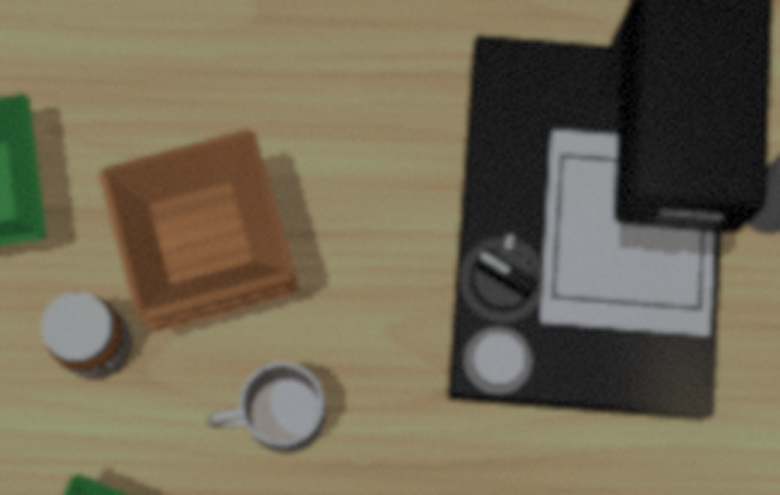

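View pics/sc2.png

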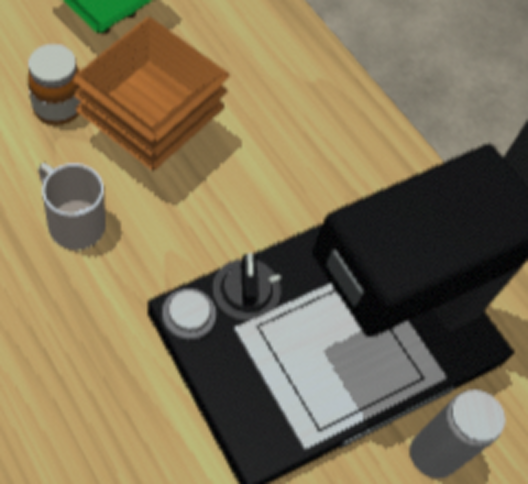

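The crop confirms the choice: brown tray, three stacked rims (pile crop centre ~(200,230)); green ones are separate. The knob sits at crop (503,278), with the pointer up-left and the index at (509,241). Next I'll fit the poses.

```bash
cat > fit.py <<'E'
from h import *
from scipy.optimize import minimize,differential_evolution
S={n:dict(np.load(n+"0.npz")) for n in("scene","top")}
W={n:cloud(S[n]) for n in S}
def edges(x0,x1,y0,y1,z,n=60):
    t=np.linspace(.03,.97,n); X=x0+(x1-x0)*t; Y=y0+(y1-y0)*t; o=np.ones(n)
    P=np.r_[np.c_[X,o*y0],np.c_[X,o*y1],np.c_[o*x0,Y],np.c_[o*x1,Y]]
    N=np.r_[np.c_[0*o,-o],np.c_[0*o,o],np.c_[-o,0*o],np.c_[o,0*o]]
    return np.c_[P,z*np.ones(4*n)],np.c_[N,np.zeros(4*n)]
def samp(a,p): return cv2.remap(a,p[:,0].astype(np.float32)[None],p[:,1].astype(np.float32)[None],cv2.INTER_LINEAR)[0]
def tf(p,P):
    c,s=np.cos(p[2]),np.sin(p[2]); R=np.array([[c,-s,0],[s,c,0],[0,0,1]]); return P@R.T+[p[0],p[1],0],R
def score(p,names,parts):
    tot=0
    for n in names:
        g=cv2.cvtColor(S[n]["pixels"],cv2.COLOR_BGR2GRAY).astype(np.float32); zc=np.nan_to_num(W[n][...,2],nan=9).astype(np.float32)
        for (P,N,sg,chk,d) in parts:
            Q,R=tf(p,P); M=N@R.T
            i=samp(g,pix(S[n],Q-d*M)); o=samp(g,pix(S[n],Q+d*M)); z=samp(zc,pix(S[n],Q-d*M))
            v=abs(z-P[:,2])<.01
            if v.sum()>10: tot+=np.sum(np.clip(sg*(i-o),-60,60)[v])/len(v)
    return -tot
E
python3 - <<'E'
from fit import *
bed=edges(-.1,.1,-.085,.085,.05); base=edges(-.18,.2,-.095,.17,.044); sq=edges(-.075,.075,-.075,.075,.05)
sqN=sq
for nm in(["top"],["scene"],["top","scene"]):
    parts=[(*bed,1,0,.004),(*base,-1,0,.004)]
    r=differential_evolution(lambda p:score(p,nm,parts),[(.6,.72),(-.25,-.13),(-.12,.06)],seed=1,maxiter=60,tol=1e-6)
    print(nm,np.round(r.x[:2],4),np.degrees(r.x[2]).round(2),r.fun)
p=r.x
for n,q in (("knob",[-.06,.125,.09]),("button",[-.143,.125,.06])): print(n,tf(p,np.array([q]))[0].round(4), [pix(S[k],tf(p,np.array([q]))[0]).round(1) for k in S])
# cylinders from top-surface depth
for nm,c,lo,hi in(("button",(.52,-.065),.058,.08),("jar",(.536,.332),.09,.11),("mug",(.48,.15),.085,.105),("knobtop",(.6,-.065),.08,.1)):
    for k in S:
        w=W[k]; m=(np.hypot(w[...,0]-c[0],w[...,1]-c[1])<.06)&(w[...,2]>lo)&(w[...,2]<hi)
        if m.sum()>8: print(nm,k,m.sum(),rect(w[m][:,:2]),w[m][:,2].mean().round(4))
# white marks on knob/ring
K=tf(p,np.array([[-.06,.125,0]]))[0][0]
for k in S:
    w=W[k]; im=S[k]["pixels"]; d=w-K; r=np.hypot(d[...,0],d[...,1])
    m=(r<.048)&(im.min(-1)>110)&(w[...,2]>.03)
    for y,x in np.argwhere(m): print(k,x,y,(d[y,x,:2]*1000).round(),round(w[y,x,2]*1000),im[y,x].min(),end=' | ')
    print()
E
```

```text
['top'] [ 0.6552 -0.1969] -3.41 -87.48036193847656
['scene'] [ 0.6548 -0.1971] -3.09 -88.67329406738281
['top', 'scene'] [ 0.6549 -0.1968] -3.26 -175.2244415283203
knob [[ 0.6021 -0.0686  0.09  ]] [array([[312.8, 195.7]]), array([[288.3, 165.6]])]
button [[ 0.5192 -0.0639  0.06  ]] [array([[285. , 212.4]]), array([[285.5, 195.3]])]
button scene 357 (array([536.1, -64.4]), array([62.5, 87.8]), 80.0) 0.0662
button top 271 (array([534.6, -70.5]), array([57.9, 87.8]), 68.68) 0.0653
jar scene 347 (array([546.1, 327.9]), array([ 66.2, 101.2]), 28.71) 0.1013
jar top 434 (array([531.1, 328.8]), array([95.4, 65.2]), 66.37) 0.0987
mug scene 204 (array([468.8, 147.2]), array([81.3, 76.8]), 62.43) 0.0935
mug top 138 (array([467.8, 148.3]), array([77.5, 80.1]), 0.28) 0.0929
knobtop scene 136 (array([604.8, -67.3]), array([58.4, 16.4]), 59.68) 0.091
knobtop top 117 (array([604. , -67.9]), array([59.1, 17.1]), 57.8) 0.0887
scene 312 185 [15. 27.] 93 118 | scene 313 185 [17. 26.] 94 156 | scene 314 185 [19. 24.] 95 130 | scene 312 186 [13. 25.] 92 119 | scene 313 186 [15. 24.] 93 171 | scene 314 186
[... 3805 characters left out ...]
9 124 | top 302 167 [  7. -45.] 48 145 | top 301 168 [  3. -42.] 50 124 | top 302 168 [  4. -46.] 48 143 | top 301 169 [ -0. -42.] 51 126 | top 302 169 [  0. -45.] 49 142 | top 301 170 [ -3. -42.] 49 125 | top 302 170 [ -4. -44.] 56 142 | top 301 171 [ -6. -42.] 51 127 | top 302 171 [ -6. -46.] 48 141 | top 301 172 [-10. -42.] 53 128 | top 302 172 [ -9. -46.] 48 141 | top 301 173 [-12. -43.] 48 133 | top 302 173 [-12. -46.] 48 144 | top 300 174 [-16. -39.] 51 111 | top 301 174 [-15. -43.] 47 138 | top 302 174 [-15. -45.] 51 142 | top 300 175 [-19. -39.] 51 116 | top 301 175 [-18. -43.] 48 139 | top 300 176 [-22. -39.] 51 119 | top 301 176 [-22. -42.] 52 144 | top 300 177 [-25. -39.] 50 118 |
```

```bash
cat > plan.py <<'E'
import numpy as np
from scipy.spatial.transform import Rotation as Ro
from rig import manip
def tilt(head,t=35):
    a,t=np.radians(head),np.radians(t); h=np.array([np.cos(a),np.sin(a),0]); u=np.array([0,0,1.])
    y=np.cos(t)*h+np.sin(t)*u; z=np.sin(t)*h-np.cos(t)*u; return Ro.from_matrix(np.c_[np.cross(y,z),y,z])
def grasp(c,head,z0,s=.023):  # TCP for tray centre c, wall at -head, s along slope
    a=np.radians(head); r=.073-s*np.sin(np.radians(35)); return np.array([c[0]-r*np.cos(a),c[1]-r*np.sin(a),z0+.071-s*np.cos(np.radians(35))])
def move(p,R):
    st=manip.get_state(); q=st["ee_rot"]; R0=Ro.from_quat([*q[1:],q[0]])
    print("shift cm",np.round((np.array(p)-st["position"])*100,2),"turn deg",np.round((R*R0.inv()).as_rotvec(degrees=True),2),"t",round(st["clock"],2),"F",np.round(st["contact_force"],1),"w",round(st["width"],4))
E
python3 - <<'E'
from plan import *
R=tilt(17.5); g=grasp((.632,.230),17.5,.066); print(g)
move(g-.09*R.as_matrix()[:,2],R)
E
```

```text
[0.57496034 0.21201547 0.1181595 ]
shift cm [ 31.01 -33.6   -3.87] turn deg [ 24.57 -26.62 -48.83] t 0.1 F [-0.1 -0.6  0.2] w 0.0854
```

```bash
python3 -m pendant '[{"jaw":0,"tx":6,"ty":-6,"tz":4,"ax":4,"ay":-4,"az":-8},{"jaw":0,"tx":10,"ty":-11,"tz":4,"ax":8,"ay":-8,"az":-16},{"jaw":0,"tx":14,"ty":-15,"tz":4,"ax":12,"ay":-12,"az":-24},{"jaw":0,"tx":18,"ty":-19,"tz":4,"ax":16,"ay":-17,"az":-32},{"jaw":0,"tx":22,"ty":-24,"tz":4,"ax":20,"ay":-22,"az":-40},{"jaw":0,"tx":26,"ty":-28,"tz":2,"ax":24.57,"ay":-26.62,"az":-48.83},{"jaw":0,"tx":31.01,"ty":-33.6,"tz":-2,"ax":24.57,"ay":-26.62,"az":-48.83},{"jaw":0,"tx":31.01,"ty":-33.6,"tz":-3.87,"ax":24.57,"ay":-26.62,"az":-48.83},{"jaw":0,"tx":31.01,"ty":-33.6,"tz":-3.87,"ax":24.57,"ay":-26.62,"az":-48.83},{"jaw":0,"tx":31.01,"ty":-33.6,"tz":-3.87,"ax":24.57,"ay":-26.62,"az":-48.83}]'
python3 - <<'E'
from plan import *; from h import *
R=tilt(17.5); g=grasp((.632,.230),17.5,.066); move(g-.09*R.as_matrix()[:,2],R); move(g,R); print(manip.get_state()["qpos"].round(2))
a=manip.get_image("scene")["pixels"][40:210,180:350]; b=manip.get_image("top")["pixels"][100:270,110:280]
cv2.imwrite("pics/pre.png",cv2.resize(np.hstack([a,b]),None,fx=2.3,fy=2.3,interpolation=cv2.INTER_CUBIC))
E
```

```text
clock: 1.35
position: [0.5259, 0.197, 0.1927]
ee_rot: [0.178, 0.564, 0.769, 0.243]
contact_force: [0.6, 0.1, -0.6]
width: 0.0428
gripper_force: 0.0
shift cm [-0.02 -0.05 -0.08] turn deg [-0.03  0.08  0.03] t 1.35 F [ 0.6  0.1 -0.6] w 0.0428
shift cm [ 4.91  1.5  -7.45] turn deg [-0.03  0.08  0.03] t 1.35 F [ 0.6  0.1 -0.6] w 0.0428
[ 0.19  0.03  2.1   0.16  0.41 -0.24]
```

View pics/pre.png

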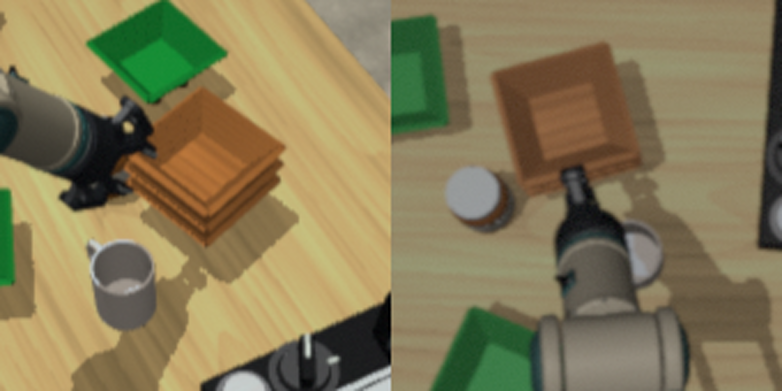

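The gripper is lined up with the middle of the near wall, with the mug and jar clear (right half: tip at (574,175), wall middle at (580,172)). Advance and close.

```bash
python3 -m pendant '[{"jaw":0,"tx":2,"ty":0.6,"tz":-3},{"jaw":0,"tx":3.5,"ty":1.07,"tz":-5.3},{"jaw":0,"tx":4.91,"ty":1.5,"tz":-7.45},{"jaw":0,"tx":4.91,"ty":1.5,"tz":-7.45},{"jaw":-0.4,"tx":4.91,"ty":1.5,"tz":-7.45},{"jaw":-0.4,"tx":4.91,"ty":1.5,"tz":-7.45},{"jaw":-0.4,"tx":4.91,"ty":1.5,"tz":-7.45}]' 60
python3 - <<'E'
from plan import *; from h import *
R=tilt(17.5); g=grasp((.632,.230),17.5,.066); move(g,R)
d=manip.get_image("scene"); t=manip.get_image("top")
a=d["pixels"][60:170,200:330]
cv2.imwrite("pics/at.png",cv2.resize(a,None,fx=5,fy=5,interpolation=cv2.INTER_CUBIC))
E
```

```text
shift cm [ 4.9   1.4  -7.57] turn deg [-0.04  0.2  -0.08] t 1.45 F [-0.3  0.   0.1] w 0.0428invalid input at $[0]: expected keys jaw, tx, ty, tz, ax, ay, az
```

View pics/at.png

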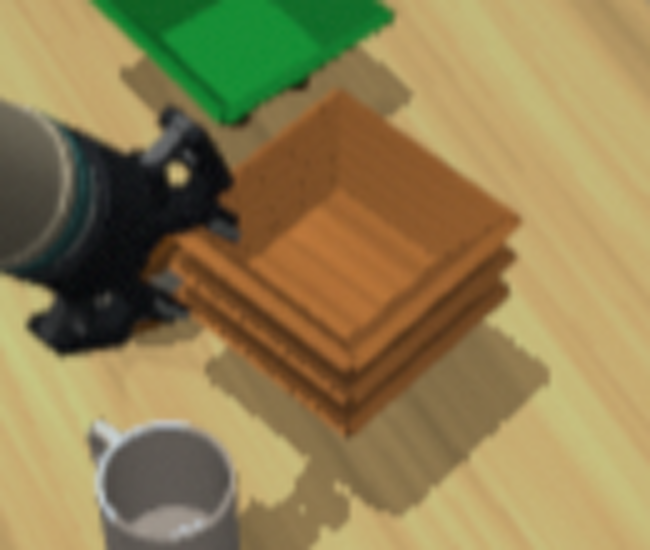

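The call was refused because every key is required, so the picture still shows the pre-grasp pose, with the fingers straddling the near wall from a distance. Repeating with all keys.

```bash
python3 -m pendant '[{"jaw":0,"tx":2,"ty":0.6,"tz":-3,"ax":0,"ay":0,"az":0},{"jaw":0,"tx":3.5,"ty":1.07,"tz":-5.3,"ax":0,"ay":0,"az":0},{"jaw":0,"tx":4.9,"ty":1.45,"tz":-7.5,"ax":0,"ay":0,"az":0},{"jaw":0,"tx":4.9,"ty":1.45,"tz":-7.5,"ax":0,"ay":0,"az":0},{"jaw":0,"tx":4.9,"ty":1.45,"tz":-7.5,"ax":0,"ay":0,"az":0}]' 20
python3 - <<'E'
from plan import *; from h import *
R=tilt(17.5); g=grasp((.632,.230),17.5,.066); move(g,R)
d=manip.get_image("scene"); w=cloud(d); im=d["pixels"].astype(int)
np.savez("s1.npz",**d)
brown=(im[...,2]>im[...,0]*1.3)&(im[...,2]>im[...,1]*1.1)
k=(np.hypot(w[...,0]-.632,w[...,1]-.23)<.15)&brown&(w[...,2]>.132)&(w[...,2]<.142); print(rect(w[k][:,:2]))
cv2.imwrite("pics/at2.png",cv2.resize(d["pixels"][80:150,210:290],None,fx=8,fy=8,interpolation=cv2.INTER_CUBIC))
E
```

```text
clock: 2.17
position: [0.5748, 0.2121, 0.1187]
ee_rot: [0.179, 0.563, 0.769, 0.244]
contact_force: [-0.4, -0.7, -0.1]
width: 0.0422
gripper_force: 0.0
shift cm [ 0.02 -0.01 -0.05] turn deg [-0.04  0.17 -0.05] t 2.17 F [-0.4 -0.7 -0.1] w 0.0422
(array([604. , 222.5]), array([214.8, 154.5]), 17.32)
```

View pics/at2.png

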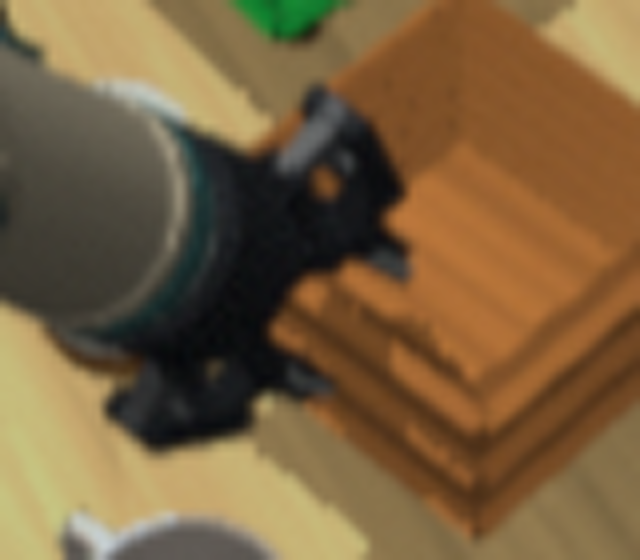

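Fingers straddle the top wall: inner pad at (390,260), outer at (305,380), with no contact force. Closing gently.

```bash
H='"tx":0,"ty":0,"tz":0,"ax":0,"ay":0,"az":0'; python3 -m pendant '[{"jaw":-0.62,"tx":0,"ty":0,"tz":0,"ax":0,"ay":0,"az":0},{"jaw":-0.62,"tx":0,"ty":0,"tz":0,"ax":0,"ay":0,"az":0},{"jaw":-0.62,"tx":0,"ty":0,"tz":0,"ax":0,"ay":0,"az":0}]' 20
python3 -m pendant '[{"jaw":-0.75,"tx":0,"ty":0,"tz":0,"ax":0,"ay":0,"az":0},{"jaw":-0.75,"tx":0,"ty":0,"tz":0,"ax":0,"ay":0,"az":0}]' 20
```

```text
clock: 2.6
position: [0.5749, 0.2114, 0.1181]
ee_rot: [0.179, 0.564, 0.769, 0.243]
contact_force: [-0.0, -0.1, 0.4]
width: 0.0164
gripper_force: 0.0
clock: 2.85
position: [0.575, 0.2114, 0.1176]
ee_rot: [0.178, 0.564, 0.769, 0.243]
contact_force: [0.1, 0.2, -0.6]
width: 0.0106
gripper_force: 0.0
```

```bash
python3 -m pendant '[{"jaw":-1,"tx":0,"ty":0,"tz":0,"ax":0,"ay":0,"az":0},{"jaw":-1,"tx":0,"ty":0,"tz":0,"ax":0,"ay":0,"az":0},{"jaw":-1,"tx":0,"ty":0,"tz":0,"ax":0,"ay":0,"az":0}]' 60
python3 -m pendant '[{"jaw":-1,"tx":0,"ty":0,"tz":0.2,"ax":0,"ay":0,"az":0},{"jaw":-1,"tx":0,"ty":0,"tz":0.6,"ax":0,"ay":0,"az":0},{"jaw":-1,"tx":0,"ty":0,"tz":1.2,"ax":0,"ay":0,"az":0},{"jaw":-1,"tx":0,"ty":0,"tz":1.2,"ax":0,"ay":0,"az":0}]' 60
```

```text
clock: 3.22
position: [0.5753, 0.2115, 0.118]
ee_rot: [0.179, 0.564, 0.769, 0.243]
contact_force: [0.3, -0.3, 2.0]
width: 0.0079
gripper_force: 58.9
clock: 3.72
position: [0.5752, 0.2116, 0.1303]
ee_rot: [0.179, 0.564, 0.769, 0.243]
contact_force: [-0.0, 0.4, -2.5]
width: 0.0079
gripper_force: 58.5
```

```bash
python3 -m pendant '[{"jaw":-1,"tx":0,"ty":0,"tz":1.5,"ax":0,"ay":0,"az":0},{"jaw":-1,"tx":0,"ty":0,"tz":3.5,"ax":0,"ay":0,"az":0},{"jaw":-1,"tx":0,"ty":0,"tz":6,"ax":0,"ay":0,"az":0},{"jaw":-1,"tx":0,"ty":0,"tz":8.5,"ax":0,"ay":0,"az":0},{"jaw":-1,"tx":0,"ty":0,"tz":10.5,"ax":0,"ay":0,"az":0},{"jaw":-1,"tx":0,"ty":0,"tz":11,"ax":0,"ay":0,"az":0},{"jaw":-1,"tx":0,"ty":0,"tz":11,"ax":0,"ay":0,"az":0},{"jaw":-1,"tx":0,"ty":0,"tz":11,"ax":0,"ay":0,"az":0}]' 60
cat > meas.py <<'E'
from plan import *; from h import *
def shot(tag):
    D={n:manip.get_image(n) for n in("scene","top")}
    for n in D: np.savez(f"{n}_{tag}.npz",**D[n])
    return D
E
python3 - <<'E'
from meas import *
D=shot("lift"); st=manip.get_state(); print(st["position"])
z=st["position"][2]+.0188 # rim
for n in D:
    w=cloud(D[n]); im=D[n]["pixels"].astype(int); brown=(im[...,2]>im[...,0]*1.3)&(im[...,2]>im[...,1]*1.1)
    m=(np.hypot(w[...,0]-.66,w[...,1]-.24)<.13)&brown
    p=w[m&(w[...,2]>z-.03)]; print(n,np.histogram(p[:,2],bins=np.arange(z-.03,z+.03,.004)))
    c,s,a=rect(p[p[:,2]>z-.005][:,:2]); print(c,s,a)
    # plane of floor of held tray
    f=w[m&(abs(w[...,2]-(z-.038))<.012)]; f=f[np.hypot(f[:,0]-.632,f[:,1]-.23)<.045]
    if len(f)>20:
        A=np.c_[f[:,:2]-[.632,.23],np.ones(len(f))]; print("floor",np.linalg.lstsq(A,f[:,2],rcond=None)[0].round(4),z)
    q=w[m&(w[...,2]<.12)&(w[...,2]>.095)]; print("mid rim",len(q),rect(q[:,:2]) if len(q) else '')
a=D["scene"]["pixels"][40:210,180:350]; b=D["top"]["pixels"][70:240,110:280]
cv2.imwrite("pics/lift.png",cv2.resize(np.hstack([a,b]),None,fx=2.3,fy=2.3,interpolation=cv2.INTER_CUBIC))
E
```

```text
clock: 4.72
position: [0.574, 0.2113, 0.2379]
ee_rot: [0.177, 0.564, 0.769, 0.242]
contact_force: [0.3, 0.9, -3.0]
width: 0.0074
gripper_force: 58.8
[0.57431061 0.21133602 0.23817027]
scene (array([ 82,  80,  98,  97, 109, 104, 128, 314, 200,   7,   7,   6,   1,
         0,   2]), array([0.22697027, 0.23097027, 0.23497027, 0.23897027, 0.24297027,
       0.24697027, 0.25097027, 0.25497027, 0.25897027, 0.26297027,
       0.26697027, 0.27097027, 0.27497027, 0.27897027, 0.28297027,
       0.28697027]))
[622.2 226.5] [176.4 151.7] 18.1
floor [0.0086 0.0027 0.2209] 0.2569702728519909
mid rim 614 (array([632.3, 230.7]), array([156.1, 153.9]), 17.81)
top (array([150, 176, 190, 188, 191, 230, 427, 451,  98,   1,   0,   0,   0,
         1,   0]), array([0.22697027, 0.23097027, 0.23497027, 0.23897027, 0.24297027,
       0.24697027, 0.25097027, 0.25497027, 0.25897027, 0.26297027,
       0.26697027, 0.27097027, 0.27497027, 0.27897027, 0.28297027,
       0.28697027]))
[620.5 225.3] [173.  152.5] 17.65
floor [0.0103 0.0021 0.218 ] 0.2569702728519909
mid rim 187 (array([576.5, 211. ]), array([ 41.1, 152. ]), 19.34)
```

View pics/lift.png

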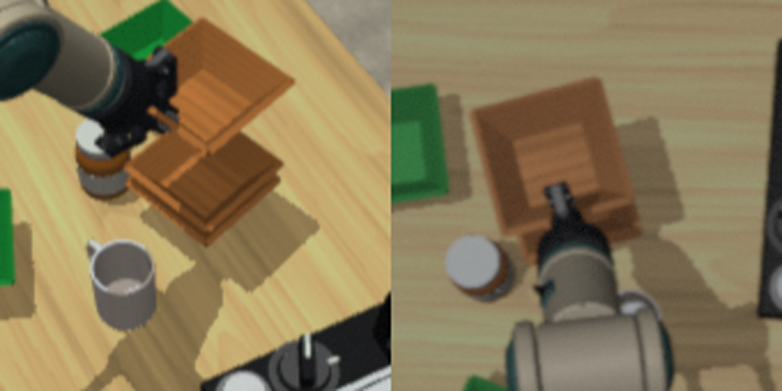

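The tray is held level and the lower two are unmoved (right half: tray centre (555,155)). Computing the transfer.

```bash
python3 - <<'E'
from plan import *
R=tilt(-3.3)
for c,z in(((.62,.05),.16),((.655,-.197),.11),((.655,-.197),.055)): move(grasp(c,-3.3,z),R)
E
```

```text
shift cm [ -1.4  -15.79  -2.6 ] turn deg [  0.    -0.04 -20.79] t 4.83 F [-0.7  0.3 -1.6] w 0.0078
shift cm [  2.1  -40.49  -7.6 ] turn deg [  0.    -0.04 -20.79] t 4.83 F [-0.7  0.3 -1.6] w 0.0078
shift cm [  2.1  -40.49 -13.1 ] turn deg [  0.    -0.04 -20.79] t 4.83 F [-0.7  0.3 -1.6] w 0.0078
```

```bash
python3 -m pendant '[{"jaw":-1,"tx":-0.3,"ty":-2,"tz":0,"ax":0,"ay":0,"az":-3},{"jaw":-1,"tx":-0.6,"ty":-5,"tz":-0.5,"ax":0,"ay":0,"az":-8},{"jaw":-1,"tx":-1,"ty":-9,"tz":-1,"ax":0,"ay":0,"az":-13},{"jaw":-1,"tx":-1.4,"ty":-13,"tz":-1.8,"ax":0,"ay":0,"az":-18},{"jaw":-1,"tx":-1.4,"ty":-16,"tz":-2.6,"ax":0,"ay":0,"az":-20.8},{"jaw":-1,"tx":-0.9,"ty":-20,"tz":-3.6,"ax":0,"ay":0,"az":-20.8},{"jaw":-1,"tx":-0.3,"ty":-24,"tz":-5,"ax":0,"ay":0,"az":-20.8},{"jaw":-1,"tx":0.3,"ty":-28,"tz":-6.4,"ax":0,"ay":0,"az":-20.8},{"jaw":-1,"tx":1,"ty":-31,"tz":-7.6,"ax":0,"ay":0,"az":-20.8},{"jaw":-1,"tx":1,"ty":-32,"tz":-7.6,"ax":0,"ay":0,"az":-20.8}]' 60
python3 - <<'E'
from plan import *
R=tilt(-3.3)
for c,z in(((.655,-.197),.11),((.655,-.197),.055)): move(grasp(c,-3.3,z),R)
E
```

```text
clock: 6.08
position: [0.5849, -0.1109, 0.162]
ee_rot: [0.219, 0.695, 0.654, 0.206]
contact_force: [-0.2, -0.2, -2.8]
width: 0.0081
gripper_force: 58.8
shift cm [ 1.03 -8.26  0.02] turn deg [-0.   -0.01  0.2 ] t 6.08 F [-0.2 -0.2 -2.8] w 0.0081
shift cm [ 1.03 -8.26 -5.48] turn deg [-0.   -0.01  0.2 ] t 6.08 F [-0.2 -0.2 -2.8] w 0.0081
```

```bash
python3 -m pendant '[{"jaw":-1,"tx":0.4,"ty":-3,"tz":0,"ax":0,"ay":0,"az":0},{"jaw":-1,"tx":0.8,"ty":-6,"tz":0,"ax":0,"ay":0,"az":0},{"jaw":-1,"tx":1.03,"ty":-8.26,"tz":-0.3,"ax":0,"ay":0,"az":0.2},{"jaw":-1,"tx":1.03,"ty":-8.26,"tz":-2,"ax":0,"ay":0,"az":0.2},{"jaw":-1,"tx":1.03,"ty":-8.26,"tz":-3.7,"ax":0,"ay":0,"az":0.2},{"jaw":-1,"tx":1.03,"ty":-8.26,"tz":-4.8,"ax":0,"ay":0,"az":0.2},{"jaw":-1,"tx":1.03,"ty":-8.26,"tz":-5.0,"ax":0,"ay":0,"az":0.2},{"jaw":-1,"tx":1.03,"ty":-8.26,"tz":-5.0,"ax":0,"ay":0,"az":0.2}]' 60
python3 - <<'E'
from meas import *
D=shot("place"); move(grasp((.655,-.197),-3.3,.05),tilt(-3.3)); z=manip.get_state()["position"][2]+.0188; print(z)
for n in D:
    w=cloud(D[n]); im=D[n]["pixels"].astype(int); brown=(im[...,2]>im[...,0]*1.3)&(im[...,2]>im[...,1]*1.1)
    m=(np.hypot(w[...,0]-.655,w[...,1]+.197)<.13)&brown&(abs(w[...,2]-z)<.006); p=w[m]; print(n,len(p),rect(p[:,:2]))
a=D["scene"]["pixels"][130:300,250:460]; b=D["top"]["pixels"][70:240,230:400]
cv2.imwrite("pics/place.png",cv2.resize(np.hstack([a,b]),None,fx=2.1,fy=2.1,interpolation=cv2.INTER_CUBIC))
E
```

```text
clock: 7.08
position: [0.5954, -0.1915, 0.1136]
ee_rot: [0.219, 0.692, 0.656, 0.207]
contact_force: [0.0, -0.4, -1.7]
width: 0.0078
gripper_force: 58.8
shift cm [-0.04 -0.21 -1.21] turn deg [ 0.08  0.15 -0.19] t 7.17 F [-0.4  0.6 -3.1] w 0.0078
0.13302815243202273
scene 697 (array([ 652.4, -217.4]), array([200.8, 156.8]), 86.28)
top 435 (array([ 654.2, -196.1]), array([149.9, 153.2]), 86.93)
```

View pics/place.png

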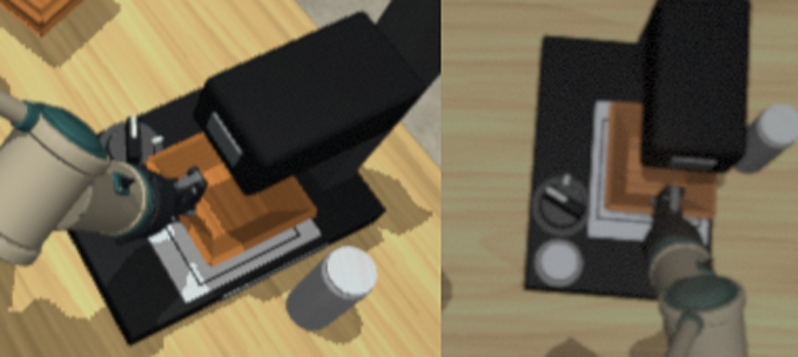

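Tray (right half, centre ~(665,160)) hangs over the bed, square to it. Fit its outline against the bed in both views before lowering.

```bash
cat > trayfit.py <<'E'
from fit import *
def run(tag,zr,parts_only=None):
    out=[]
    for n in("scene","top"):
        d=dict(np.load(f"{n}_{tag}.npz")); w=cloud(d); im=d["pixels"].astype(np.float32)
        g=cv2.GaussianBlur(im[...,2]-im[...,0],(0,0),.7); zc=np.nan_to_num(w[...,2],nan=9).astype(np.float32)
        P,N=edges(-.0765,.0765,-.0765,.0765,zr)
        def sc(p):
            Q,R=tf(p,P); M=N@R.T; i=samp(g,pix(d,Q-.004*M)); o=samp(g,pix(d,Q+.004*M)); z=samp(zc,pix(d,Q-.003*M))
            zo=samp(zc,pix(d,Q+.004*M)); v=(abs(z-zr)<.012)&(zo<zr+.012)
            return -np.sum(np.clip(i-o,-50,50)[v])/len(v)
        r=differential_evolution(sc,[(.63,.68),(-.22,-.17),(-.12,.03)],seed=1,maxiter=80,tol=1e-6)
        print(n,r.x[:2].round(4),np.degrees(r.x[2]).round(2),round(r.fun,1)); out.append(r.x)
    return np.mean(out,0)
E
python3 - <<'E'
from trayfit import *
print(run("place",.1335))
E
```

```text
scene [ 0.6548 -0.1937] -3.67 -28.5
top [ 0.6538 -0.195 ] -2.88 -23.2
[ 0.65425819 -0.19432313 -0.05713745]
```

```bash
python3 -m pendant '[{"jaw":-1,"tx":0.05,"ty":-0.25,"tz":-0.4,"ax":0,"ay":0,"az":0},{"jaw":-1,"tx":0.05,"ty":-0.25,"tz":-0.8,"ax":0,"ay":0,"az":0},{"jaw":-1,"tx":0.05,"ty":-0.25,"tz":-1.0,"ax":0,"ay":0,"az":0},{"jaw":-1,"tx":0.05,"ty":-0.25,"tz":-1.0,"ax":0,"ay":0,"az":0},{"jaw":-1,"tx":0.05,"ty":-0.25,"tz":-1.0,"ax":0,"ay":0,"az":0}]' 60
python3 - <<'E'
from meas import *
shot("p2"); move(grasp((.655,-.197),-3.3,.05),tilt(-3.3))
from trayfit import *
print(run("p2",.1225))
E
```

```text
clock: 7.8
position: [0.5958, -0.1936, 0.1037]
ee_rot: [0.219, 0.692, 0.656, 0.207]
contact_force: [0.4, -0.1, -2.9]
width: 0.0078
gripper_force: 58.8
shift cm [-0.05  0.01 -0.16] turn deg [ 0.03  0.11 -0.19] t 7.9 F [-0.1  0.  -3.1] w 0.0077
scene [ 0.6556 -0.1956] -3.69 -29.3
top [ 0.6539 -0.1983] -3.15 -23.6
[ 0.6547726  -0.19699346 -0.05971997]
```

```bash
python3 -m pendant '[{"jaw":-1,"tx":0,"ty":0,"tz":-0.1,"ax":0,"ay":0,"az":0},{"jaw":-1,"tx":0,"ty":0,"tz":-0.2,"ax":0,"ay":0,"az":0},{"jaw":-1,"tx":0,"ty":0,"tz":-0.2,"ax":0,"ay":0,"az":0}]' 60
python3 -m pendant '[{"jaw":-1,"tx":0,"ty":0,"tz":-0.1,"ax":0,"ay":0,"az":0},{"jaw":-1,"tx":0,"ty":0,"tz":-0.1,"ax":0,"ay":0,"az":0}]' 60
```

```text
clock: 8.28
position: [0.596, -0.1937, 0.1021]
ee_rot: [0.219, 0.692, 0.656, 0.207]
contact_force: [-2.1, 1.1, 1.1]
width: 0.0077
gripper_force: 59.4
clock: 8.52
position: [0.5963, -0.1938, 0.102]
ee_rot: [0.22, 0.692, 0.655, 0.208]
contact_force: [-5.4, 1.3, 6.2]
width: 0.0076
gripper_force: 60.4
```

```bash
python3 -m pendant '[{"jaw":-1,"tx":0,"ty":0,"tz":0.1,"ax":0,"ay":0,"az":0},{"jaw":-0.8,"tx":0,"ty":0,"tz":0.1,"ax":0,"ay":0,"az":0},{"jaw":-0.5,"tx":0,"ty":0,"tz":0.1,"ax":0,"ay":0,"az":0},{"jaw":-0.4,"tx":0,"ty":0,"tz":0.1,"ax":0,"ay":0,"az":0},{"jaw":-0.4,"tx":0,"ty":0,"tz":0.1,"ax":0,"ay":0,"az":0}]' 20
python3 -m pendant '[{"jaw":-0.4,"tx":-0.9,"ty":0.05,"tz":1.2,"ax":0,"ay":0,"az":0},{"jaw":-0.4,"tx":-2.3,"ty":0.13,"tz":3.3,"ax":0,"ay":0,"az":0},{"jaw":-0.4,"tx":-4,"ty":0.23,"tz":5.7,"ax":0,"ay":0,"az":0},{"jaw":-0.4,"tx":-7,"ty":1,"tz":8,"ax":0,"ay":0,"az":0},{"jaw":-0.4,"tx":-10,"ty":3,"tz":9,"ax":0,"ay":0,"az":0},{"jaw":-0.4,"tx":-13,"ty":6,"tz":10,"ax":0,"ay":0,"az":0},{"jaw":-0.4,"tx":-13,"ty":6,"tz":10,"ax":0,"ay":0,"az":0}]'
python3 - <<'E'
from meas import *
shot("p3")
from trayfit import *
print(run("p3",.121))
E
```

```text
clock: 9.15
position: [0.5958, -0.1937, 0.1016]
ee_rot: [0.219, 0.692, 0.656, 0.207]
contact_force: [0.8, -0.6, 0.1]
width: 0.0255
gripper_force: 0.0
clock: 10.02
position: [0.4638, -0.1314, 0.2018]
ee_rot: [0.219, 0.692, 0.656, 0.208]
contact_force: [-0.2, 0.0, 1.0]
width: 0.0257
gripper_force: 0.0
scene [ 0.6554 -0.1954] -2.69 -35.8
top [ 0.6537 -0.1984] -2.58 -26.9
[ 0.65455263 -0.19690376 -0.04597429]
```

Tray released, centred within about 1 mm. Now the knob angles.

```bash
cat > knob.py <<'E'
from fit import *
def ang(d,z,r0,r1,K,lo,hi):
    g=cv2.cvtColor(d["pixels"],cv2.COLOR_BGR2GRAY).astype(np.float32); r=np.linspace(r0,r1,15); A=np.arange(lo,hi,.5)
    v=np.array([samp(g,pix(d,np.c_[K[0]+r*np.cos(np.radians(a)),K[1]+r*np.sin(np.radians(a)),z+0*r])).mean() for a in A])
    t=v>v.min()+.5*(v.max()-v.min()); i=v.argmax(); l=h=i
    while l>0 and t[l-1]: l-=1
    while h<len(A)-1 and t[h+1]: h+=1
    wt=v[l:h+1]-v.min(); return (A[l:h+1]*wt).sum()/wt.sum(),v.max().round(),(A[l],A[h])
def both(tag,plo=30,phi=90):
    for n in("scene","top"):
        d=dict(np.load(f"{n}{tag}.npz"))
        for K in((.6035,-.068),(.602,-.0686),(.605,-.0675)):
            print(n,K,"index",ang(d,.050,.034,.043,K,-35,25),"pointer",ang(d,.0905,.010,.028,K,plo,phi))
E
python3 - <<'E'
from knob import *
both("0")
from plan import *
def vert(yaw):
    a=np.radians(yaw); y=np.array([np.cos(a),np.sin(a),0]); z=np.array([0,0,-1.]); return Ro.from_matrix(np.c_[np.cross(y,z),y,z])
move((.6035,-.068,.18),vert(-31.5)); move((.6035,-.068,.062),vert(-31.5))
E
```

```text
scene (0.6035, -0.068) index (np.float64(-3.7809162345478358), np.float32(153.0), (np.float64(-9.5), np.float64(2.0))) pointer (np.float64(55.794486478149146), np.float32(181.0), (np.float64(46.0), np.float64(65.5)))
scene (0.602, -0.0686) index (np.float64(-2.7756935266898033), np.float32(141.0), (np.float64(-8.5), np.float64(3.0))) pointer (np.float64(52.65152039043333), np.float32(178.0), (np.float64(42.5), np.float64(62.5)))
scene (0.605, -0.0675) index (np.float64(-4.758097712039815), np.float32(161.0), (np.float64(-10.5), np.float64(1.0))) pointer (np.float64(59.15031264150764), np.float32(179.0), (np.float64(49.0), np.float64(69.5)))
top (0.6035, -0.068) index (np.float64(-10.239858614488975), np.float32(121.0), (np.float64(-17.0), np.float64(-3.5))) pointer (np.float64(52.296168283762064), np.float32(125.0), (np.float64(36.0), np.float64(68.0)))
top (0.602, -0.0686) index (np.float64(-8.985030704612967), np.float32(117.0), (np.float64(-16.0), np.float64(-2.0))) pointer (np.float64(48.998755689374796), np.float32(126.0), (np.float64(32.0), np.float64(65.0)))
top (0.605, -0.0675) index (np.float64(-11.464195400938044), np.float32(123.0), (np.float64(-18.5), np.float64(-4.5))) pointer (np.float64(55.479828218956264), np.float32(123.0), (np.float64(39.5), np.float64(71.0)))
shift cm [13.74  6.6  -2.23] turn deg [ 10.66  33.91 -27.49] t 10.12 F [0.3 0.  0.6] w 0.0255
shift cm [ 13.74   6.6  -14.03] turn deg [ 10.66  33.91 -27.49] t 10.12 F [0.3 0.  0.6] w 0.0255
```

```bash
python3 -m pendant '[{"jaw":-0.1,"tx":2,"ty":1,"tz":0,"ax":2.5,"ay":8,"az":-6.5},{"jaw":-0.1,"tx":5,"ty":2.5,"tz":0,"ax":5,"ay":16,"az":-13},{"jaw":-0.1,"tx":8,"ty":4,"tz":-0.5,"ax":7.5,"ay":24,"az":-19.5},{"jaw":-0.1,"tx":11,"ty":5.3,"tz":-1.5,"ax":10,"ay":32,"az":-26},{"jaw":-0.1,"tx":13.74,"ty":6.6,"tz":-2.2,"ax":10.66,"ay":33.91,"az":-27.49},{"jaw":-0.1,"tx":13.74,"ty":6.6,"tz":-5,"ax":10.66,"ay":33.91,"az":-27.49},{"jaw":-0.1,"tx":13.74,"ty":6.6,"tz":-7,"ax":10.66,"ay":33.91,"az":-27.49},{"jaw":-0.1,"tx":13.74,"ty":6.6,"tz":-7,"ax":10.66,"ay":33.91,"az":-27.49},{"jaw":-0.1,"tx":13.74,"ty":6.6,"tz":-7,"ax":10.66,"ay":33.91,"az":-27.49}]' 20
cat >> plan.py <<'E'
def vert(yaw):
    a=np.radians(yaw); y=np.array([np.cos(a),np.sin(a),0]); z=np.array([0,0,-1.]); return Ro.from_matrix(np.c_[np.cross(y,z),y,z])
E
python3 - <<'E'
from meas import *
move((.6037,-.068,.062),vert(-31.5)); print(manip.get_state()["qpos"].round(2))
D=shot("k1"); a=D["scene"]["pixels"][130:260,240:400]; b=D["top"]["pixels"][90:220,230:390]
cv2.imwrite("pics/k1.png",cv2.resize(np.hstack([a,b]),None,fx=2.5,fy=2.5,interpolation=cv2.INTER_CUBIC))
E
```

```text
clock: 11.25
position: [0.604, -0.0679, 0.1317]
ee_rot: [-0.001, 0.873, 0.488, 0.001]
contact_force: [-0.2, -1.1, -0.4]
width: 0.0384
gripper_force: 0.0
shift cm [-0.03 -0.01 -6.97] turn deg [-0.11  0.01  0.04] t 11.25 F [-0.2 -1.1 -0.4] w 0.0384
[-0.23  0.39  1.59  0.    1.16  0.32]
```

View pics/k1.png

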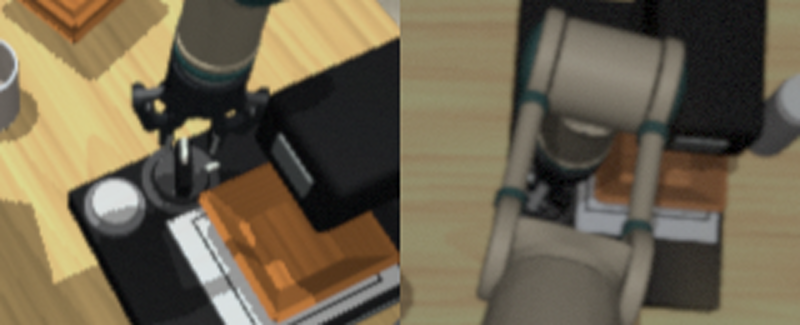

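The fingers straddle the knob bar (left half: bar at (182,170), fingers at (150,105) and (262,100)). Descend and grip.

```bash
python3 -m pendant '[{"jaw":-0.1,"tx":0,"ty":0,"tz":-2,"ax":0,"ay":0,"az":0},{"jaw":-0.1,"tx":0,"ty":0,"tz":-4,"ax":0,"ay":0,"az":0},{"jaw":-0.1,"tx":0,"ty":0,"tz":-6,"ax":0,"ay":0,"az":0},{"jaw":-0.1,"tx":0,"ty":0,"tz":-6.8,"ax":0,"ay":0,"az":0},{"jaw":-0.1,"tx":0,"ty":0,"tz":-6.8,"ax":0,"ay":0,"az":0}]' 20
python3 -m pendant '[{"jaw":-0.5,"tx":0,"ty":0,"tz":0,"ax":0,"ay":0,"az":0},{"jaw":-0.5,"tx":0,"ty":0,"tz":0,"ax":0,"ay":0,"az":0},{"jaw":-1,"tx":0,"ty":0,"tz":0,"ax":0,"ay":0,"az":0},{"jaw":-1,"tx":0,"ty":0,"tz":0,"ax":0,"ay":0,"az":0},{"jaw":-1,"tx":0,"ty":0,"tz":0,"ax":0,"ay":0,"az":0}]' 25
```

```text
clock: 11.98
position: [0.6033, -0.0677, 0.0641]
ee_rot: [-0.001, 0.873, 0.488, 0.0]
contact_force: [-0.9, -0.4, -0.2]
width: 0.0381
gripper_force: 0.0
clock: 12.6
position: [0.6045, -0.0683, 0.0646]
ee_rot: [0.0, 0.873, 0.488, 0.001]
contact_force: [2.4, -3.1, 6.4]
width: 0.0157
gripper_force: 29.0
```

```bash
python3 -m pendant '[{"jaw":-1,"tx":0,"ty":0,"tz":0,"ax":0,"ay":0,"az":-4},{"jaw":-1,"tx":0,"ty":0,"tz":0,"ax":0,"ay":0,"az":-11},{"jaw":-1,"tx":0,"ty":0,"tz":0,"ax":0,"ay":0,"az":-19},{"jaw":-1,"tx":0,"ty":0,"tz":0,"ax":0,"ay":0,"az":-27},{"jaw":-1,"tx":0,"ty":0,"tz":0,"ax":0,"ay":0,"az":-35},{"jaw":-1,"tx":0,"ty":0,"tz":0,"ax":0,"ay":0,"az":-43},{"jaw":-1,"tx":0,"ty":0,"tz":0,"ax":0,"ay":0,"az":-51},{"jaw":-1,"tx":0,"ty":0,"tz":0,"ax":0,"ay":0,"az":-58},{"jaw":-1,"tx":0,"ty":0,"tz":0,"ax":0,"ay":0,"az":-61},{"jaw":-1,"tx":0,"ty":0,"tz":0,"ax":0,"ay":0,"az":-61}]' 25
python3 - <<'E'
from meas import *
D=shot("_k2")
E
mv(){ :; }; for n in scene top; do cp ${n}__k2.npz ${n}k2.npz; done
python3 - <<'E'
from knob import *
both("k2",-40,40)
from plan import *
move((.6045,-.0683,.0646),vert(-95.5))
E
```

```text
clock: 13.85
position: [0.604, -0.0672, 0.0646]
ee_rot: [-0.001, 1.0, -0.022, 0.002]
contact_force: [1.3, -0.7, 6.8]
width: 0.0151
gripper_force: 29.2
scene (0.6035, -0.068) index (np.float64(-19.649242999230264), np.float32(57.0), (np.float64(-35.0), np.float64(-2.5))) pointer (np.float64(-29.128463762250103), np.float32(27.0), (np.float64(-40.0), np.float64(-15.0)))
scene (0.602, -0.0686) index (np.float64(-19.49212992201983), np.float32(52.0), (np.float64(-35.0), np.float64(-3.5))) pointer (np.float64(-30.53424076904617), np.float32(28.0), (np.float64(-40.0), np.float64(-19.0)))
scene (0.605, -0.0675) index (np.float64(-19.654927508748294), np.float32(64.0), (np.float64(-35.0), np.float64(-1.5))) pointer (np.float64(-28.51968196924713), np.float32(28.0), (np.float64(-40.0), np.float64(-14.0)))
top (0.6035, -0.068) index (np.float64(11.868522985612104), np.float32(71.0), (np.float64(6.0), np.float64(17.5))) pointer (np.float64(-25.658004868764223), np.float32(62.0), (np.float64(-40.0), np.float64(-7.0)))
top (0.602, -0.0686) index (np.float64(11.587876574937388), np.float32(67.0), (np.float64(5.5), np.float64(17.5))) pointer (np.float64(-13.405352130146072), np.float32(63.0), (np.float64(-40.0), np.float64(20.5)))
top (0.605, -0.0675) index (np.float64(12.259904762282984), np.float32(73.0), (np.float64(6.5), np.float64(18.0))) pointer (np.float64(-7.893677678481522), np.float32(60.0), (np.float64(-40.0), np.float64(27.5)))
shift cm [ 0.05 -0.1  -0.  ] turn deg [-0.11  0.2  -2.95] t 13.95 F [ 1.  -0.4  7.1] w 0.0157
```

```bash
python3 -m pendant '[{"jaw":-0.7,"tx":0,"ty":0,"tz":0,"ax":0,"ay":0,"az":0},{"jaw":-0.35,"tx":0,"ty":0,"tz":0,"ax":0,"ay":0,"az":0},{"jaw":-0.35,"tx":0,"ty":0,"tz":0,"ax":0,"ay":0,"az":0},{"jaw":-0.35,"tx":0,"ty":0,"tz":2,"ax":0,"ay":0,"az":0},{"jaw":-0.35,"tx":0,"ty":0,"tz":5,"ax":0,"ay":0,"az":0},{"jaw":-0.35,"tx":-3,"ty":0.5,"tz":8,"ax":0,"ay":0,"az":0},{"jaw":-0.35,"tx":-8,"ty":3,"tz":8,"ax":0,"ay":0,"az":0},{"jaw":-0.35,"tx":-14,"ty":8,"tz":8,"ax":0,"ay":0,"az":0},{"jaw":-0.35,"tx":-19,"ty":12,"tz":8,"ax":0,"ay":0,"az":0},{"jaw":-0.35,"tx":-19,"ty":12,"tz":8,"ax":0,"ay":0,"az":0}]' 25
cat >> knob.py <<'E'
def snap(tag):
    from rig import manip
    for n in("scene","top"): np.savez(f"{n}{tag}.npz",**manip.get_image(n))
def bar(tag):
    for n in("scene","top"):
        w=cloud(dict(np.load(f"{n}{tag}.npz"))); m=(np.hypot(w[...,0]-.604,w[...,1]+.068)<.05)&(w[...,2]>.08)&(w[...,2]<.1); print(n,m.sum(),rect(w[m][:,:2]))
E
python3 - <<'E'
from knob import *
snap("k3"); bar("k3"); both("k3",-40,40)
from plan import *
move((.6045,-.0683,.0646),vert(-92.5))
E
```

```text
clock: 15.2
position: [0.4084, 0.0542, 0.1429]
ee_rot: [-0.001, 1.0, -0.021, -0.002]
contact_force: [0.6, 0.0, 0.5]
width: 0.0281
gripper_force: 0.0
scene 149 (array([604.6, -66.8]), array([16.7, 60.8]), 88.25)
top 114 (array([603.4, -67.9]), array([15.9, 59.5]), 86.51)
scene (0.6035, -0.068) index (np.float64(21.379484525277565), np.float32(183.0), (np.float64(17.5), np.float64(24.5))) pointer (np.float64(4.652034938175086), np.float32(188.0), (np.float64(-8.5), np.float64(18.0)))
scene (0.602, -0.0686) index (np.float64(21.64084764590638), np.float32(180.0), (np.float64(18.0), np.float64(24.5))) pointer (np.float64(6.747784475544713), np.float32(187.0), (np.float64(-7.0), np.float64(21.0)))
scene (0.605, -0.0675) index (np.float64(20.958973767904283), np.float32(185.0), (np.float64(16.5), np.float64(24.5))) pointer (np.float64(2.995761166859552), np.float32(187.0), (np.float64(-9.5), np.float64(15.5)))
top (0.6035, -0.068) index (np.float64(-9.970692899368155), np.float32(129.0), (np.float64(-17.0), np.float64(-3.0))) pointer (np.float64(-6.085396458977887), np.float32(134.0), (np.float64(-19.5), np.float64(7.0)))
top (0.602, -0.0686) index (np.float64(-8.933497448151945), np.float32(131.0), (np.float64(-16.0), np.float64(-2.0))) pointer (np.float64(-4.099053071771814), np.float32(135.0), (np.float64(-17.0), np.float64(8.5)))
top (0.605, -0.0675) index (np.float64(-10.987817870459246), np.float32(125.0), (np.float64(-18.0), np.float64(-4.0))) pointer (np.float64(-7.823905999282854), np.float32(133.0), (np.float64(-21.5), np.float64(5.5)))
shift cm [ 19.32 -12.16  -7.89] turn deg [-0.1   0.01 -0.09] t 15.3 F [0.6 0.3 0. ] w 0.0276
```

```bash
python3 -m pendant '[{"jaw":-0.25,"tx":5,"ty":-4,"tz":0,"ax":0,"ay":0,"az":0},{"jaw":-0.25,"tx":11,"ty":-8,"tz":0,"ax":0,"ay":0,"az":0},{"jaw":-0.25,"tx":16,"ty":-11,"tz":0,"ax":0,"ay":0,"az":0},{"jaw":-0.25,"tx":19.3,"ty":-12.1,"tz":-1,"ax":0,"ay":0,"az":0},{"jaw":-0.25,"tx":19.3,"ty":-12.1,"tz":-3,"ax":0,"ay":0,"az":0},{"jaw":-0.25,"tx":19.3,"ty":-12.1,"tz":-6,"ax":0,"ay":0,"az":0},{"jaw":-0.25,"tx":19.3,"ty":-12.1,"tz":-7.85,"ax":0,"ay":0,"az":0},{"jaw":-0.25,"tx":19.3,"ty":-12.1,"tz":-7.85,"ax":0,"ay":0,"az":0},{"jaw":-0.25,"tx":19.3,"ty":-12.1,"tz":-7.85,"ax":0,"ay":0,"az":0}]' 25
python3 -m pendant '[{"jaw":-1,"tx":0,"ty":0,"tz":0,"ax":0,"ay":0,"az":0},{"jaw":-1,"tx":0,"ty":0,"tz":0,"ax":0,"ay":0,"az":0},{"jaw":-1,"tx":0,"ty":0,"tz":0,"ax":0,"ay":0,"az":0},{"jaw":-1,"tx":0,"ty":0,"tz":0,"ax":0,"ay":0,"az":-2.6},{"jaw":-1,"tx":0,"ty":0,"tz":0,"ax":0,"ay":0,"az":-5.2},{"jaw":-1,"tx":0,"ty":0,"tz":0,"ax":0,"ay":0,"az":-5.2},{"jaw":-1,"tx":0,"ty":0,"tz":0,"ax":0,"ay":0,"az":-5.2}]' 25
python3 -m pendant '[{"jaw":-0.7,"tx":0,"ty":0,"tz":0,"ax":0,"ay":0,"az":0},{"jaw":-0.35,"tx":0,"ty":0,"tz":0,"ax":0,"ay":0,"az":0},{"jaw":-0.35,"tx":0,"ty":0,"tz":0,"ax":0,"ay":0,"az":0},{"jaw":-0.35,"tx":0,"ty":0,"tz":2,"ax":0,"ay":0,"az":0},{"jaw":-0.35,"tx":0,"ty":0,"tz":5,"ax":0,"ay":0,"az":0},{"jaw":-0.35,"tx":-3,"ty":0.5,"tz":8,"ax":0,"ay":0,"az":0},{"jaw":-0.35,"tx":-8,"ty":3,"tz":8,"ax":0,"ay":0,"az":0},{"jaw":-0.35,"tx":-14,"ty":8,"tz":8,"ax":0,"ay":0,"az":0},{"jaw":-0.35,"tx":-19,"ty":12,"tz":8,"ax":0,"ay":0,"az":0},{"jaw":-0.35,"tx":-19,"ty":12,"tz":8,"ax":0,"ay":0,"az":0}]' 25
cat > joint.py <<'E'
# per camera: fit plan offset (dx,dy), index angle, bar angle jointly to brightness of three shots (model rendered as line templates)
from knob import *
from scipy.ndimage import gaussian_filter
def fitcam(n,tags):
    ims=[]
    for t in tags:
        d=dict(np.load(f"{n}{t}.npz")); g=cv2.cvtColor(d["pixels"],cv2.COLOR_BGR2GRAY).astype(np.float32); ims.append((d,g))
    r=np.linspace(.008,.029,15); ri=np.linspace(.034,.043,10)
    def line(d,g,K,a,z,r):
        u=np.array([np.cos(a),np.sin(a)]); m=np.array([-u[1],u[0]]); s=0
        f=lambda o:samp(g,pix(d,np.c_[K+r[:,None]*u+o*m,z+0*r])).mean()
        return f(0)*2-f(.0045)-f(-.0045)
    def bars(d,g,K,a): # dark/bright extent symmetric: use the pointer only
        return line(d,g,K,a,.0905,r)
    def c(p):
        K=p[:2]; s=0
        for (d,g),a in zip(ims,p[3:]): s+=line(d,g,K,p[2],.0505,ri)/2+bars(d,g,K,a)
        return -s
    b=[(.598,.610),(-.074,-.062),(-.3,.1)]+[(.7,1.2) if t=="0" else (-.3,.2) for t in tags]
    R=differential_evolution(c,b,seed=2,maxiter=300,tol=1e-8); print(n,R.x[:2].round(4),"index",np.degrees(R.x[2]).round(1),"pointer",np.degrees(R.x[3:]).round(1),R.fun)
E
python3 - <<'E'
from joint import *
snap("k4"); bar("k4")
for n in("scene","top"): fitcam(n,["0","k3","k4"])
E
```

```text
clock: 16.42
position: [0.6076, -0.0697, 0.0653]
ee_rot: [-0.0, 1.0, -0.022, 0.001]
contact_force: [-0.2, -0.5, 0.1]
width: 0.032
gripper_force: 0.0
clock: 17.3
position: [0.6074, -0.0678, 0.0662]
ee_rot: [-0.001, 0.998, -0.067, 0.002]
contact_force: [2.6, 5.1, 2.6]
width: 0.0153
gripper_force: 29.2
clock: 18.55
position: [0.412, 0.0525, 0.1449]
ee_rot: [-0.001, 0.998, -0.066, -0.001]
contact_force: [0.6, -0.2, 0.2]
width: 0.0279
gripper_force: 0.0
scene 145 (array([606.1, -66. ]), array([17.7, 62. ]), 83.12)
top 114 (array([604., -68.]), array([16.2, 60.5]), 80.98)
scene [ 0.606  -0.0671] index -5.9 pointer [61.5  1.6 -3.7] -694.57470703125
top [ 0.6021 -0.0705] index -6.3 pointer [54.9  0.4  0.4] -356.6316223144531
```

```bash
python3 - <<'E'
from knob import *
r=np.linspace(.008,.029,15); ri=np.linspace(.034,.043,10)
for n in("scene","top"):
    ims=[]
    for t in("0","k3","k4"):
        d=dict(np.load(f"{n}{t}.npz")); ims.append((d,cv2.cvtColor(d["pixels"],cv2.COLOR_BGR2GRAY).astype(np.float32)))
    def L(i,K,a,z,r):
        d,g=ims[i]; u=np.array([np.cos(a),np.sin(a)]); m=np.array([-u[1],u[0]])
        f=lambda o:samp(g,pix(d,np.c_[K+r[:,None]*u+o*m,z+0*r])).mean()
        return 2*f(0)-f(.005)-f(-.005)
    for extra in(-1,0,1):
        B=np.radians(np.array([58.7,-2.5,-7.7])+extra)
        best=differential_evolution(lambda p:-sum(L(i,p[:2],B[i],.0905,r) for i in range(3))-L(0,p[:2],p[2],.0505,ri),[(.598,.610),(-.074,-.062),(-.35,.15)],seed=1,tol=1e-8)
        print(n,extra,best.x[:2].round(4),"index",np.degrees(best.x[2]).round(1),round(best.fun),"bar",np.degrees(B[2]).round(1))
E
```

```text
scene -1 [ 0.605  -0.0655] index -7.9 -706 bar -8.7
scene 0 [ 0.6053 -0.0658] index -7.6 -712 bar -7.7
scene 1 [ 0.6056 -0.0662] index -7.2 -714 bar -6.7
top -1 [ 0.6043 -0.0689] index -8.3 -370 bar -8.7
top 0 [ 0.6045 -0.0692] index -7.9 -371 bar -7.7
top 1 [ 0.6046 -0.0697] index -7.3 -371 bar -6.7
```

The pointer is on the index within about half a degree in both views. Now the button.

```bash
python3 - <<'E'
from knob import *
from plan import *
for n in("scene","top"):
    w=cloud(dict(np.load(f"{n}k4.npz"))); m=(np.hypot(w[...,0]-.520,w[...,1]+.0635)<.018); print(n,m.sum(),np.nanmedian(w[m][:,2]).round(4))
move((.521,-.0635,.09),vert(-97.7))
E
```

```text
scene 127 0.0688
top 113 0.0659
shift cm [ 10.62 -11.54  -5.53] turn deg [-0.05  0.08 -0.1 ] t 18.65 F [ 0.2  0.7 -0.4] w 0.0275
```

```bash
python3 -m pendant '[{"jaw":-1,"tx":3,"ty":-3,"tz":0,"ax":0,"ay":0,"az":0},{"jaw":-1,"tx":7,"ty":-7,"tz":-1,"ax":0,"ay":0,"az":0},{"jaw":-1,"tx":10.6,"ty":-11.5,"tz":-3,"ax":0,"ay":0,"az":0},{"jaw":-1,"tx":10.6,"ty":-11.5,"tz":-5.5,"ax":0,"ay":0,"az":0},{"jaw":-1,"tx":10.6,"ty":-11.5,"tz":-6.5,"ax":0,"ay":0,"az":0},{"jaw":-1,"tx":10.6,"ty":-11.5,"tz":-7.2,"ax":0,"ay":0,"az":0},{"jaw":-1,"tx":10.6,"ty":-11.5,"tz":-7.2,"ax":0,"ay":0,"az":0}]' 20
python3 -m pendant '[{"jaw":-1,"tx":0,"ty":0,"tz":-0.3,"ax":0,"ay":0,"az":0},{"jaw":-1,"tx":0,"ty":0,"tz":-0.6,"ax":0,"ay":0,"az":0},{"jaw":-1,"tx":0,"ty":0,"tz":-0.6,"ax":0,"ay":0,"az":0}]'
```

```text
clock: 19.52
position: [0.5222, -0.0634, 0.0732]
ee_rot: [-0.001, 0.998, -0.067, 0.001]
contact_force: [0.0, -0.9, 0.6]
width: -0.0002
gripper_force: 0.0
clock: 19.9
position: [0.5221, -0.0634, 0.0673]
ee_rot: [-0.001, 0.998, -0.067, 0.001]
contact_force: [0.2, -0.2, -0.8]
width: -0.0002
gripper_force: 0.0
```

```bash
python3 -m pendant '[{"jaw":-1,"tx":0,"ty":0,"tz":-0.3,"ax":0,"ay":0,"az":0},{"jaw":-1,"tx":0,"ty":0,"tz":-0.5,"ax":0,"ay":0,"az":0},{"jaw":-1,"tx":0,"ty":0,"tz":-0.5,"ax":0,"ay":0,"az":0}]'
python3 -m pendant '[{"jaw":-1,"tx":0,"ty":0,"tz":-0.15,"ax":0,"ay":0,"az":0},{"jaw":-1,"tx":0,"ty":0,"tz":-0.25,"ax":0,"ay":0,"az":0},{"jaw":-1,"tx":0,"ty":0,"tz":-0.25,"ax":0,"ay":0,"az":0}]'
```

```text
clock: 20.27
position: [0.5223, -0.0635, 0.0623]
ee_rot: [-0.001, 0.998, -0.067, 0.001]
contact_force: [-0.2, 1.0, 4.3]
width: 0.0003
gripper_force: 1.8
clock: 20.65
position: [0.5223, -0.0635, 0.06]
ee_rot: [-0.001, 0.998, -0.067, 0.001]
contact_force: [-0.6, 1.3, 6.7]
width: 0.0001
gripper_force: 3.3
```

```bash
python3 -m pendant '[{"jaw":-1,"tx":0,"ty":0,"tz":-0.15,"ax":0,"ay":0,"az":0},{"jaw":-1,"tx":0,"ty":0,"tz":-0.2,"ax":0,"ay":0,"az":0},{"jaw":-1,"tx":0,"ty":0,"tz":-0.2,"ax":0,"ay":0,"az":0}]'
```

```text
clock: 21.02
position: [0.5224, -0.0636, 0.0598]
ee_rot: [-0.001, 0.998, -0.067, 0.001]
contact_force: [-3.8, 1.8, 19.5]
width: -0.0001
gripper_force: 9.5
```

Bottomed out: the force jumped to 19.5 N with no further travel. Release, retreat and check.

```bash
python3 -m pendant '[{"jaw":-1,"tx":0,"ty":0,"tz":0.5,"ax":0,"ay":0,"az":0},{"jaw":-1,"tx":0,"ty":0,"tz":2.5,"ax":0,"ay":0,"az":0},{"jaw":-1,"tx":-2,"ty":1,"tz":6,"ax":0,"ay":0,"az":0},{"jaw":-1,"tx":-7,"ty":5,"tz":9,"ax":0,"ay":0,"az":0},{"jaw":-1,"tx":-12,"ty":9,"tz":9,"ax":0,"ay":0,"az":0},{"jaw":-1,"tx":-12,"ty":9,"tz":9,"ax":0,"ay":0,"az":0},{"jaw":-1,"tx":-12,"ty":9,"tz":9,"ax":0,"ay":0,"az":0}]'
python3 - <<'E'
from knob import *
snap("_k5"); 
import shutil
for n in("scene","top"): shutil.copy(f"{n}_k5.npz",f"{n}k5.npz")
bar("k5")
from trayfit import run
print(run("k5",.121))
for n in("scene","top"):
    a=dict(np.load(f"{n}0.npz")); b=dict(np.load(f"{n}k5.npz")); w=cloud(b)
    m=(np.hypot(w[...,0]-.520,w[...,1]+.0635)<.018); print("button z",np.nanmedian(w[m][:,2]).round(4))
    im=b["pixels"].astype(int); br=(im[...,2]>im[...,0]*1.3)&(im[...,2]>im[...,1]*1.1)
    k=(np.hypot(w[...,0]-.632,w[...,1]-.23)<.13)&br&(w[...,2]>.1)&(w[...,2]<.112); print("mid rim",k.sum(),rect(w[k][:,:2]))
    w0=cloud(a)
    for nm,c,h in(("mug",(.468,.148),.093),("jar",(.536,.33),.1),("can",(.69,-.345),.16)):
        o=[]
        for q in(w0,w):
            k=(np.hypot(q[...,0]-c[0],q[...,1]-c[1])<.06)&(abs(q[...,2]-h)<.008); o.append(np.append(q[k][:,:2].mean(0).round(4),k.sum()) if k.any() else None)
        print(n,nm,o)
E
```

```text
clock: 21.9
position: [0.4022, 0.0264, 0.1476]
ee_rot: [-0.0, 0.998, -0.067, 0.001]
contact_force: [0.0, 0.3, 0.6]
width: 0.0002
gripper_force: 0.0
scene 145 (array([605.1, -66.8]), array([18. , 61.3]), 82.38)
top 115 (array([603.8, -67.9]), array([16.1, 60.3]), 82.5)
scene [ 0.6582 -0.1972] -0.08 -36.0
top [ 0.6563 -0.2005] 1.65 -27.3
[ 0.6572754  -0.19885541  0.01366948]
button z 0.0688
mid rim 544 (array([632.9, 231.3]), array([154.7, 154.7]), 17.88)
scene mug [array([4.688e-01, 1.470e-01, 2.020e+02]), array([ 0.498 ,  0.1327, 46.    ])]
scene jar [array([  0.538 ,   0.3379, 337.    ]), None]
scene can [array([ 6.992e-01, -3.487e-01,  4.720e+02]), array([ 6.990e-01, -3.488e-01,  4.790e+02])]
button z 0.0661
mid rim 671 (array([630.7, 228.4]), array([154. , 152.3]), 17.53)
top mug [array([  0.4687,   0.1479, 137.    ]), array([  0.4682,   0.1473, 138.    ])]
top jar [array([5.367e-01, 3.413e-01, 4.260e+02]), array([5.388e-01, 3.359e-01, 4.690e+02])]
top can [array([  0.6989,  -0.3492, 300.    ]), array([  0.6988,  -0.3489, 306.    ])]
```

```bash
python3 - <<'E'
from trayfit import *
import shutil
for t in("p3","k3","k4","k5"):
    for n in("scene","top"):
        if t in("k3","k4"): shutil.copy(f"{n}{t}.npz",f"{n}_{t}.npz")
    print(t); m=run(t,.121); print(m[:2],np.degrees(m[2]))
    for n in("scene","top"):
        d=dict(np.load(f"{n}_{t}.npz")); w=cloud(d); im=d["pixels"].astype(int); br=(im[...,2]>im[...,0]*1.3)&(im[...,2]>im[...,1]*1.1)
        k=br&(np.hypot(w[...,0]-.655,w[...,1]+.197)<.13)&(abs(w[...,2]-.121)<.006); print(n,k.sum(),rect(w[k][:,:2]),"z",w[k][:,2].mean())
E
```

```text
p3
scene [ 0.6554 -0.1954] -2.69 -35.8
top [ 0.6537 -0.1984] -2.58 -26.9
[ 0.65455263 -0.19690376] -2.634132641836855
scene 826 (array([ 654.6, -218.9]), array([200.6, 154.1]), 87.43) z 0.12152127294844711
top 493 (array([ 654.7, -198.8]), array([151.2, 152.8]), 86.53) z 0.12018032633660015
k3
scene [ 0.6554 -0.1954] -2.77 -36.2
top [ 0.6545 -0.1986] -2.52 -26.6
[ 0.65496573 -0.19700309] -2.6426551689561375
scene 821 (array([ 654.4, -218.7]), array([199.8, 154. ]), 86.85) z 0.12161205119597886
top 491 (array([ 654.9, -198.8]), array([151. , 153.2]), 87.16) z 0.12016980471475347
k4
scene [ 0.6583 -0.1969] 0.48 -35.8
top [ 0.6564 -0.2004] 1.6 -26.3
[ 0.65736336 -0.19864132] 1.0396638010677628
scene 829 (array([ 658.6, -220.7]), array([153.4, 201.2]), 1.2) z 0.12154923214734446
top 478 (array([ 656.1, -200.1]), array([152.4, 150.2]), 1.27) z 0.12019819775946623
k5
scene [ 0.6582 -0.1972] -0.08 -36.0
top [ 0.6563 -0.2005] 1.65 -27.3
[ 0.6572754  -0.19885541] 0.7832034143257596
scene 835 (array([ 658.4, -220.7]), array([154. , 200.4]), 0.58) z 0.12153518101389535
top 485 (array([ 656. , -199.9]), array([152.3, 149.8]), 1.49) z 0.12018044581675631
```

The tray was nudged about 4° and 3 mm during the second knob approach: it fits as square in k3 but not in k4. I'll re-grip it, square it up, then press start again last.

```bash
python3 - <<'E'
from plan import *
R=tilt(.9); g=grasp((.6573,-.1988),.9,.0505); move(g-.09*R.as_matrix()[:,2],R); print(g)
E
```

```text
shift cm [ 14.23 -22.63   2.88] turn deg [-29.77 -26.2   95.16] t 22.0 F [ 0.1 -0.5 -0.4] w -0.0005
[ 0.59749964 -0.19973942  0.1026595 ]
```

```bash
python3 -m pendant '[{"jaw":-0.1,"tx":0,"ty":-1,"tz":3,"ax":-2.98,"ay":-2.62,"az":9.5},{"jaw":-0.1,"tx":0,"ty":-4,"tz":6,"ax":-5.95,"ay":-5.24,"az":19},{"jaw":-0.1,"tx":0,"ty":-7,"tz":8,"ax":-8.9,"ay":-7.9,"az":28.5},{"jaw":-0.1,"tx":0,"ty":-10,"tz":8,"ax":-11.9,"ay":-10.5,"az":38},{"jaw":-0.1,"tx":1,"ty":-13,"tz":8,"ax":-14.9,"ay":-13.1,"az":47.6},{"jaw":-0.1,"tx":2,"ty":-16,"tz":8,"ax":-17.9,"ay":-15.7,"az":57.1},{"jaw":-0.1,"tx":4,"ty":-19,"tz":8,"ax":-20.8,"ay":-18.3,"az":66.6},{"jaw":-0.1,"tx":6,"ty":-21,"tz":7,"ax":-23.8,"ay":-21,"az":76.1},{"jaw":-0.1,"tx":8,"ty":-22,"tz":6,"ax":-26.8,"ay":-23.6,"az":85.6},{"jaw":-0.1,"tx":10,"ty":-22.6,"tz":5,"ax":-29.77,"ay":-26.2,"az":95.16}]' 60
python3 - <<'E'
from plan import *
R=tilt(.9); g=grasp((.6573,-.1988),.9,.0505); move(g-.09*R.as_matrix()[:,2],R); print(manip.get_state()["qpos"].round(2))
E
```

```text
clock: 23.25
position: [0.4974, -0.199, 0.2001]
ee_rot: [0.19, 0.742, 0.612, 0.196]
contact_force: [-0.3, -0.5, -0.3]
width: 0.0385
gripper_force: 0.0
shift cm [ 4.85 -0.16 -2.37] turn deg [-3.61 -3.21 10.79] t 23.25 F [-0.3 -0.5 -0.3] w 0.0385
[-0.74  0.02  2.06  0.53  0.68 -0.9 ]
```

```bash
python3 -m pendant '[{"jaw":-0.1,"tx":1.5,"ty":-0.1,"tz":-0.5,"ax":-3.6,"ay":-3.2,"az":10.8},{"jaw":-0.1,"tx":4,"ty":-0.16,"tz":-2,"ax":-3.6,"ay":-3.2,"az":10.8},{"jaw":-0.1,"tx":4.85,"ty":-0.16,"tz":-2.37,"ax":-3.6,"ay":-3.2,"az":10.8},{"jaw":-0.1,"tx":4.85,"ty":-0.16,"tz":-2.37,"ax":-3.6,"ay":-3.2,"az":10.8},{"jaw":-0.1,"tx":4.85,"ty":-0.16,"tz":-2.37,"ax":-3.6,"ay":-3.2,"az":10.8},{"jaw":-0.1,"tx":4.85,"ty":-0.16,"tz":-2.37,"ax":-3.6,"ay":-3.2,"az":10.8}]' 60
python3 - <<'E'
from plan import *
R=tilt(.9); g=grasp((.6573,-.1988),.9,.0505); move(g,R)
E
```

```text
clock: 24.0
position: [0.5446, -0.1975, 0.1775]
ee_rot: [0.21, 0.67, 0.679, 0.214]
contact_force: [1.2, -0.4, 0.1]
width: 0.0385
gripper_force: 0.0
shift cm [ 5.29 -0.22 -7.48] turn deg [-0.1  -0.06  0.08] t 24.0 F [ 1.2 -0.4  0.1] w 0.0385
```

```bash
python3 -m pendant '[{"jaw":-0.1,"tx":1.5,"ty":-0.2,"tz":-2,"ax":0,"ay":0,"az":0},{"jaw":-0.1,"tx":3.5,"ty":-0.2,"tz":-5,"ax":0,"ay":0,"az":0},{"jaw":-0.1,"tx":5.25,"ty":-0.2,"tz":-7.4,"ax":0,"ay":0,"az":0},{"jaw":-0.1,"tx":5.25,"ty":-0.2,"tz":-7.4,"ax":0,"ay":0,"az":0},{"jaw":-0.62,"tx":5.25,"ty":-0.2,"tz":-7.4,"ax":0,"ay":0,"az":0},{"jaw":-0.62,"tx":5.25,"ty":-0.2,"tz":-7.4,"ax":0,"ay":0,"az":0},{"jaw":-0.62,"tx":5.25,"ty":-0.2,"tz":-7.4,"ax":0,"ay":0,"az":0}]' 60
python3 - <<'E'
from plan import *
move(grasp((.6573,-.1988),.9,.0505),tilt(.9))
E
```

```text
clock: 24.88
position: [0.5973, -0.1999, 0.104]
ee_rot: [0.211, 0.67, 0.679, 0.215]
contact_force: [0.2, 0.4, 0.7]
width: 0.0164
gripper_force: 0.0
shift cm [ 0.02  0.02 -0.13] turn deg [-0.08 -0.01  0.1 ] t 24.88 F [0.2 0.4 0.7] w 0.0164
```

```bash
python3 -m pendant '[{"jaw":-1,"tx":0,"ty":0,"tz":0,"ax":0,"ay":0,"az":0},{"jaw":-1,"tx":0,"ty":0,"tz":0,"ax":0,"ay":0,"az":0},{"jaw":-1,"tx":0,"ty":0,"tz":0,"ax":0,"ay":0,"az":0},{"jaw":-1,"tx":-0.1,"ty":0.3,"tz":0.1,"ax":0,"ay":0,"az":-2},{"jaw":-1,"tx":-0.23,"ty":0.63,"tz":0.1,"ax":0,"ay":0,"az":-4.1},{"jaw":-1,"tx":-0.23,"ty":0.63,"tz":0.1,"ax":0,"ay":0,"az":-4.1},{"jaw":-1,"tx":-0.23,"ty":0.63,"tz":0.1,"ax":0,"ay":0,"az":-4.1}]' 60
python3 - <<'E'
from meas import *
shot("f1"); move(grasp((.655,-.197),-3.3,.05),tilt(-3.3))
from trayfit import *
m=run("f1",.121); print(m[:2],np.degrees(m[2]))
E
```

```text
clock: 25.75
position: [0.5948, -0.193, 0.1038]
ee_rot: [0.217, 0.694, 0.655, 0.207]
contact_force: [-1.6, 0.5, 1.3]
width: 0.0076
gripper_force: 60.9
shift cm [ 0.04 -0.04 -0.16] turn deg [-0.18 -0.1  -0.06] t 25.85 F [-2.1  1.3  2.3] w 0.0076
scene [ 0.6557 -0.1951] -3.84 -29.9
top [ 0.6546 -0.1981] -2.09 -23.3
[ 0.65511366 -0.19661667] -2.963448140111493
```

```bash
python3 -m pendant '[{"jaw":-0.8,"tx":0,"ty":0,"tz":0,"ax":0,"ay":0,"az":0},{"jaw":-0.5,"tx":0,"ty":0,"tz":0,"ax":0,"ay":0,"az":0},{"jaw":-0.4,"tx":0,"ty":0,"tz":0,"ax":0,"ay":0,"az":0},{"jaw":-0.4,"tx":-0.9,"ty":0.05,"tz":1.2,"ax":0,"ay":0,"az":0},{"jaw":-0.4,"tx":-2.3,"ty":0.13,"tz":3.3,"ax":0,"ay":0,"az":0},{"jaw":-0.4,"tx":-4,"ty":0.23,"tz":5.7,"ax":0,"ay":0,"az":0},{"jaw":-0.4,"tx":-7,"ty":1,"tz":8,"ax":0,"ay":0,"az":0},{"jaw":-0.6,"tx":-10,"ty":3,"tz":9,"ax":0,"ay":0,"az":0},{"jaw":-1,"tx":-13,"ty":6,"tz":10,"ax":0,"ay":0,"az":0},{"jaw":-1,"tx":-13,"ty":6,"tz":10,"ax":0,"ay":0,"az":0}]' 20
python3 - <<'E'
from meas import *
shot("f2"); move((.518,-.0635,.12),vert(-10)); move((.518,-.0635,.072),vert(-10))
from trayfit import *
m=run("f2",.121); print(m[:2],np.degrees(m[2]))
E
```

```text
clock: 27.1
position: [0.4631, -0.1312, 0.2041]
ee_rot: [0.217, 0.693, 0.655, 0.207]
contact_force: [-0.1, -0.7, 0.9]
width: 0.0
gripper_force: 0.0
shift cm [ 5.26  7.02 -8.46] turn deg [ 3.99 34.8  -6.46] t 27.2 F [ 0.9 -0.1  0.2] w -0.0003
shift cm [  5.26   7.02 -13.26] turn deg [ 3.99 34.8  -6.46] t 27.2 F [ 0.9 -0.1  0.2] w -0.0003
scene [ 0.6561 -0.1946] -3.39 -36.0
top [ 0.6536 -0.1976] -3.32 -26.9
[ 0.6548558  -0.19608718] -3.354848052637558
```

Tray is square and centred (-3.35° against the bed's -3.26°, under 1 mm off). Press start again.

```bash
python3 -m pendant '[{"jaw":-1,"tx":0,"ty":2,"tz":0,"ax":1,"ay":9,"az":-1.6},{"jaw":-1,"tx":1.5,"ty":4,"tz":0,"ax":2,"ay":18,"az":-3.2},{"jaw":-1,"tx":3.5,"ty":6,"tz":-2,"ax":3,"ay":27,"az":-5},{"jaw":-1,"tx":5.26,"ty":7.02,"tz":-5,"ax":3.99,"ay":34.8,"az":-6.46},{"jaw":-1,"tx":5.26,"ty":7.02,"tz":-8.5,"ax":3.99,"ay":34.8,"az":-6.46},{"jaw":-1,"tx":5.26,"ty":7.02,"tz":-12,"ax":3.99,"ay":34.8,"az":-6.46},{"jaw":-1,"tx":5.26,"ty":7.02,"tz":-13.2,"ax":3.99,"ay":34.8,"az":-6.46},{"jaw":-1,"tx":5.26,"ty":7.02,"tz":-13.2,"ax":3.99,"ay":34.8,"az":-6.46}]' 20
python3 -m pendant '[{"jaw":-1,"tx":0,"ty":0,"tz":-0.4,"ax":0,"ay":0,"az":0},{"jaw":-1,"tx":0,"ty":0,"tz":-0.8,"ax":0,"ay":0,"az":0},{"jaw":-1,"tx":0,"ty":0,"tz":-1.1,"ax":0,"ay":0,"az":0},{"jaw":-1,"tx":0,"ty":0,"tz":-1.1,"ax":0,"ay":0,"az":0}]'
```

```text
clock: 28.2
position: [0.5179, -0.0632, 0.0711]
ee_rot: [-0.002, 0.766, 0.643, -0.0]
contact_force: [0.5, 0.0, -0.6]
width: -0.0
gripper_force: 0.0
clock: 28.7
position: [0.5188, -0.0635, 0.0617]
ee_rot: [0.0, 0.766, 0.643, 0.001]
contact_force: [1.5, -1.1, 3.2]
width: -0.0001
gripper_force: 2.0
```

```bash
python3 -m pendant '[{"jaw":-1,"tx":0,"ty":0,"tz":-0.2,"ax":0,"ay":0,"az":0},{"jaw":-1,"tx":0,"ty":0,"tz":-0.35,"ax":0,"ay":0,"az":0},{"jaw":-1,"tx":0,"ty":0,"tz":-0.35,"ax":0,"ay":0,"az":0}]'
python3 -m pendant '[{"jaw":-1,"tx":0,"ty":0,"tz":0.5,"ax":0,"ay":0,"az":0},{"jaw":-1,"tx":0,"ty":0,"tz":2.5,"ax":0,"ay":0,"az":0},{"jaw":-1,"tx":-2,"ty":1,"tz":6,"ax":0,"ay":0,"az":0},{"jaw":-1,"tx":-7,"ty":5,"tz":9,"ax":0,"ay":0,"az":0},{"jaw":-1,"tx":-12,"ty":9,"tz":9,"ax":0,"ay":0,"az":0},{"jaw":-1,"tx":-12,"ty":9,"tz":9,"ax":0,"ay":0,"az":0},{"jaw":-1,"tx":-12,"ty":9,"tz":9,"ax":0,"ay":0,"az":0}]'
python3 - <<'E'
from knob import *
import shutil
snap("_f3")
for n in("scene","top"): shutil.copy(f"{n}_f3.npz",f"{n}f3.npz")
bar("f3")
from trayfit import run
m=run("f3",.121); print(m[:2],np.degrees(m[2]))
w=cloud(dict(np.load("top_f3.npz"))); m=(np.hypot(w[...,0]-.520,w[...,1]+.0635)<.018); print("button z",np.nanmedian(w[m][:,2]).round(4))
E
```

```text
clock: 29.08
position: [0.5189, -0.0636, 0.0598]
ee_rot: [0.0, 0.766, 0.643, 0.001]
contact_force: [-1.2, -0.1, 18.7]
width: 0.0002
gripper_force: 9.1
clock: 29.95
position: [0.3969, 0.0273, 0.1471]
ee_rot: [-0.001, 0.766, 0.643, -0.0]
contact_force: [0.7, 0.1, -0.1]
width: -0.0001
gripper_force: 0.0
scene 147 (array([605.7, -66.2]), array([17.7, 60.6]), 82.82)
top 115 (array([603.9, -67.9]), array([15.8, 59.9]), 81.36)
scene [ 0.6563 -0.1952] -3.61 -35.8
top [ 0.6541 -0.1983] -3.0 -27.2
[ 0.65519501 -0.19677966] -3.300878114776086
button z 0.0664
```

All is in place: tray at -3.30°, bar at -7.9°, button back up.

```bash
python3 -c "from rig import manip; print(manip.sign_off())"
```

```text
the job is handed in; nothing more can be done
None
```

The job is handed in at about 30 s: the tray is centred and square on the bed to under 1 mm and 1°, the knob pointer is within about 1° of the index, and start was pressed fully and released, but my second knob grip nudged the tray about 4° and 3 mm, so I squared it up and pressed start a second time, leaving the tray's last adjustment after the knob turn and the first press.

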